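Snap a fuse into the test block and switch it on

ROBOT

A 6-joint arm with a two-finger parallel gripper is mounted at the origin on the work surface. World frame = base frame: x ahead of the robot, y to its left, z up, the work surface at z = 0. Lengths are in m, angles in rad, forces in N, time in s.
With the tool pointing down it reaches from about 0.35 to 0.925 m from the base axis. Payload 6.4 kg.
Tool frame: the origin (TCP) lies midway between the tips of the shut fingers; the grasp point (between the pads) lies 19 mm behind it; z points along the fingers, y is the direction in which the jaws open and shut (so a half turn about z gives the same grasp; the last joint's range is limited). The gripper opens to 85 mm and grips with 20 to 120 N. Pads are 22 mm wide; open, the fingers measure 114 mm over their backs; the gripper's body (76 mm by 85 mm) begins 54 mm behind the grasp point. The pads swing forward as they close: fully open they stand 13 mm farther back than shut.
Start: joints at [-1.323, 0.245, 1.558, -0, 1.339, -0.174], TCP at [0.266, -0.593, 0.231] pointing down, gripper open.
Joint ranges: [-3.13, 3.13], [-1.02, 2.26], [0.13, 2.54], [-0.95, 4.09], [0.21, 2.88], [-2.74, 2.74]. Speed limits (rad/s): [2.57, 2.57, 3.14, 3.14, 3.14, 3.14].

INTERFACE

Orientations are given as a rotation vector (axis times angle).
In Python, from rig import bot, imaging gives the robot as it stands.
- The arm moves only by the tool drive_tool, never from a script. Its argument "deltas" is a list of rows, each an object of numbers: "dx", "dy", "dz": the shift along the world's x, y, z scaled (see below); "wx", "wy", "wz": the turn, a rotation vector about the world's x, y, z scaled (see below); "hand": the opening, from -1 (shut) to 1 (fully open). A call has exactly 8 rows; each row is the pose to reach, as a shift and turn from the pose commanded when the call began; what a row does not reach only later rows make up. The controller multiplies each number of a shift by 0.1 m and each number of a turn by 60 degrees. A row lasts 1/10 s, in which the tool goes at most 50 mm and 8.59 degrees, less where a joint would pass 70% of its speed; a pose out of reach is approached as far as the arm can. A call with a number of a shift or a turn outside -1 to 1 is refused whole. A call with a gripper value outside its range is refused whole. The fingers move at their own pace and stop on an object; the grip force is fixed at half the most. Time passes only in rows, so rows that repeat a pose let the fingers close, or fill a call up. It gives the time, the measured TCP pose, the force and the opening at its end, in the units of the state.
- bot.get_obs(): the state, without advancing time (a new reading comes with each control period).
- imaging.read_camera(name): name is "side" or "top"; returns a dict with "image" (400x640x3 uint8, blue, green, red), "z_map" (400x640 float32, m along the optical axis (not along the pixel's ray), 0 where there is no reading), "fx", "fy", "cx", "cy" (pixels), "D" ([k1, k2, p1, p2, k3] as OpenCV has them; the pictures are not rectified), "R" (3x3) and "t" (3): a world point X has camera coordinates R X + t. Camera axes: x right, y down, z forward; pixel columns grow to the right and rows downward; lengths in m; the calibration is good to about 2 mm. A picture is of the moment at which its call begins.
- bot.sign_off(): hands the job in, once; it reports no verdict.
The state is a dict: "clock": time; "joints": joint angles; "joint_velocities": joint speeds; "joint_efforts": joint torques, N m; "eef_pos": TCP position; "tool_rot": TCP orientation; "contact_force": force on the tool from outside, world axes, zero at the start; "moment": the same for the moment, N m; "grip_width": finger opening in m.
Only numpy, scipy, OpenCV 4.12 (cv2) and the standard library are available. Lean on these libraries where they do the work, as an engineer would, in place of code of your own. Each camera call takes 0.05 s, during which the arm holds its last target.

TASK

Take the blue fuse from the rack and press it gently, no harder than the clips need, down into the two spring clips of the test block until both have snapped around its brass caps and it sits fully home; let go of it and then throw the block's red lever all the way over to its other side. Leave the orange fuse in the rack and do not knock over the solder spools or the flux bottle.

Things in the scene. Friction and masses are not known exactly. Their poses are not given: they have to be found in the camera images.
- fuse_blue: Cartridge fuse to be loaded, a straight cylinder 21 mm in diameter and 80 mm long, 60 g more or less, blue barrel with an 18 mm brass cap at each end. Origin at its centre; its own y axis runs along its length. It starts lying level in one of the rack's two places (drawn afresh), its axis 45 mm above the bench.
- fuse_orange: A fuse of the wrong rating, same size, orange barrel, lying in the rack's other place, parallel, 80 mm away from the blue one (axis to axis). Stays where it is.
- rack: Fixed grey rack, 160 mm (x) by 90 mm (y), base 8 mm thick, origin at the centre of its underside. Two places at x = -40 and +40 mm; the fuses lie along its y, each on two 12 mm wide V blocks under its ends (33 mm either side of the middle); the middle 54 mm of each fuse is free all round, down to the base.
- block: Fixed fuse test block: grey base 120 mm (x) by 210 mm (y, -65 to +145), 14 mm thick; origin on the bench under the middle between its two clips. The fuse goes in along the block's y. The clips stand on a black carrier bar (30 mm wide in x, top 24 mm below the axis of a seated fuse) whose height differs by up to 12 mm up or down from start to start and is not measured: find it by feel.
- seat (a point): Where a seated fuse's centre lies with the carrier at middle height: on the block's z axis, 62 mm above the bench, axes as the block's. The true seated centre is up to 12 mm straight above or below. The seat is a rigid V. The middle 52 mm between the clips is free for gripper fingers. The fuse cracks if its contact forces on the block (springs and seat) add up to 60 N, reached by a push of 25 to 30 N once home.
- mouth_a (a point): Middle of clip A's mouth with the carrier at middle height: y = -32 mm, 5 mm above point seat. Each clip is a pair of brass spring fingers, 12 mm wide in y, facing each other across x; lips 14 mm apart, flared above. An unsnapped fuse rests on them about 14 mm above its seated height.
- mouth_b (a point): The same for clip B, y = +32 mm. Snapping the fuse into both clips takes a push of about 8 to 10 N in all; when its axis is past the lips, about 5 mm above home, the force drops and the springs pull it home, where resistance rises steeply.
- clip_a_r (a joint): Spring finger of clip A (y = -32 mm) on its +x side: how far it is bent outward, rad. 0 relaxed, about 0.16 with the fuse's axis level with the lips, about 0.09 with the fuse home (range 0 to 0.35).
- clip_b_l (a joint): Spring finger of clip B (y = +32 mm) on its -x side; reads likewise.
- isolator (a joint): Red-knobbed lever on the block, rad: near 0 = off (leans to the block's -x, towards the robot), 1.0 = on (over to +x). Pivot at x = 0, y = 110 mm, 36 mm above the bench, axis along the block's y; rod 55 mm; stays where left; moves with 1 to 2 N at the knob. Its grey housing, 70 mm (x) by 50 mm (y), reaches 39 mm above the bench, its pivot boss 49 mm.
- isolator_tip (a point): Centre of the lever's red ball knob, 26 mm in diameter.
- spool_big: Solder spool standing on end, 64 mm diameter, 48 mm high, origin at its underside; keep it standing.
- spool_small: Solder spool standing on end, 50 mm diameter, 40 mm high, origin at its underside; keep it standing.
- flux_bottle: Clear flux bottle with a red cap, 56 mm diameter, 140 mm high, origin at its underside; keep it standing.
There are look-alikes about, which are no part of the job. What is shaped like the fuse_blue but green is not meant.

How it is judged:
On the way, in this order (a step that is already met when the one before it is completed fails the run):
1. the blue fuse is snapped into both clips and home (horizontal distance between fuse_blue and seat below 0.007 m and x of fuse_blue in the frame of seat between -0.0025 and 0.0025 m and z of fuse_blue in the frame of seat between -0.0145 and 0.0135 m and angle between the y axis of fuse_blue and the y axis of block, either way round below 0.05 rad and value of joint clip_a_r between 0.06 and 0.125 rad and value of joint clip_b_l between 0.06 and 0.125 rad and linear speed of fuse_blue below 0.02 m/s and contact force between the fingers and fuse_blue below 0.1 N), for 0.2 s.
2. the lever is thrown over (value of joint isolator above 0.85 rad), for 0.2 s.
At the end, for the whole second after the job is handed in: The blue fuse rests home in the block: centre within 2.5 mm of the middle across the clips, 7 mm overall, no more than 13.5 mm above or 14.5 mm below the nominal seat, axis within 0.05 rad of the block's y, both listed fingers bent 0.06 to 0.125 rad; the lever is past 0.85 rad (horizontal distance between fuse_blue and seat below 0.007 m and x of fuse_blue in the frame of seat between -0.0025 and 0.0025 m and z of fuse_blue in the frame of seat between -0.0145 and 0.0135 m and angle between the y axis of fuse_blue and the y axis of block, either way round below 0.05 rad and value of joint clip_a_r between 0.06 and 0.125 rad and value of joint clip_b_l between 0.06 and 0.125 rad and linear speed of fuse_blue below 0.02 m/s and value of joint isolator above 0.85 rad); the robot touches nothing.
It fails at once if the blue fuse was pressed so hard that its contact forces on the block passed 60 N (contact force between fuse_blue and block above 60 N).
It fails at once if the orange fuse was moved by more than 15 mm (distance of fuse_orange from where it was at the start of the episode above 0.015 m).
It fails at once if a spool or the flux bottle was knocked over (angle between any of spool_big, spool_small, flux_bottle's own z axis and vertical above 0.5 rad).
It also fails if it takes over 62 s, if anything falls off the work surface, if the arm or the gripper's body presses on something with over 40 N, if the wrist force passes 120 N, or if a joint passes its speed limit or range.

## Working session

There is one attempt and no reset: what is moved stays moved. The work goes in short steps, Python scripts to look and compute and a tool call to move; the robot and the scene stay as the last step left them, time stands still between calls to the robot, and variables do not carry over. Pictures are saved under pics/ and viewed, and the job is handed in when it is done.

Besides the shell and the picture viewer there is one more tool, called after "Request:" as name([rows], argument=value, ...), one row to a line, values as JSON. drive_tool: Moves the arm, as the interface text tells. Shifts and turns lie within -1 to 1; 1 stands for 0.1 m of shift or 60 degrees of turn. Its arguments: {"type":"object","properties":{"deltas":{"type":"array"}},"required":["deltas"]}

```bash
ls; mkdir -p pics
cat > h.py <<'E'
import numpy as np,cv2
from rig import bot,imaging
def cam(n):
    return imaging.read_camera(n)
def world(c):
    z=c["z_map"];h,w=z.shape
    u,v=np.meshgrid(np.arange(w),np.arange(h))
    K=np.array([[c["fx"],0,c["cx"]],[0,c["fy"],c["cy"]],[0,0,1.]])
    p=cv2.undistortPoints(np.stack([u,v],-1).reshape(-1,1,2).astype(np.float64),K,np.array(c["D"],float)).reshape(h,w,2)
    P=np.dstack([p*z[...,None],z])
    return (P-np.array(c["t"]).reshape(3))@np.array(c["R"])
E
python3 - <<'E'
from h import *
import pickle
o=bot.get_obs();print({k:np.round(v,3) for k,v in o.items()})
for n in("top","side"):
    c=cam(n);cv2.imwrite(f"pics/{n}0.png",c["image"]);pickle.dump(c,open(f"{n}0.pkl","wb"))
    print(n,c["R"],c["t"],c["fx"])
E
```

```text
pics
{'clock': np.float64(0.0), 'joints': array([-1.323,  0.246,  1.559, -0.   ,  1.339, -0.174]), 'joint_velocities': array([ 0.001,  0.001, -0.   ,  0.001,  0.001, -0.001]), 'joint_efforts': array([ 1.0000e-03, -4.2950e+01, -3.2613e+01, -0.0000e+00,  5.0000e-03,
       -0.0000e+00]), 'eef_pos': array([ 0.266, -0.592,  0.23 ]), 'tool_rot': array([-3.07 , -0.657,  0.   ]), 'contact_force': array([ 0.908, -0.994, -0.456]), 'moment': array([-0.022, -0.033, -0.02 ]), 'grip_width': np.float64(0.085)}
top [[-0.02454053 -0.99969474 -0.00286261]
 [-0.99766036  0.02467316 -0.06375767]
 [ 0.06380883  0.00129126 -0.9979613 ]] [0.02753029 0.60442882 1.07716435] 437.5087397699222
side [[-0.99096549 -0.1340457   0.00437507]
 [-0.08997052  0.64022909 -0.76289712]
 [ 0.09946203 -0.75639835 -0.6465051 ]] [0.62772037 0.08108679 0.99200332] 382.1795445660003
```

View pics/top0.png

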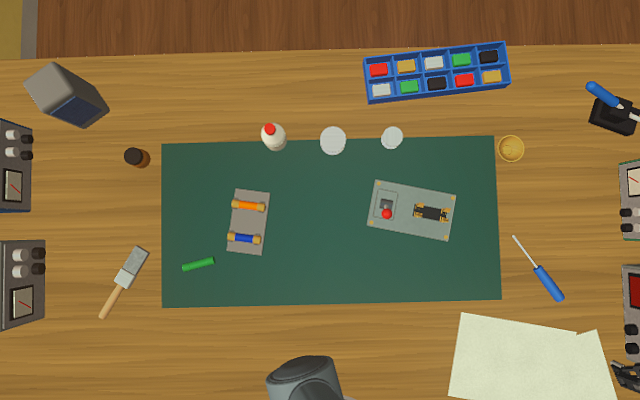

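View pics/side0.png

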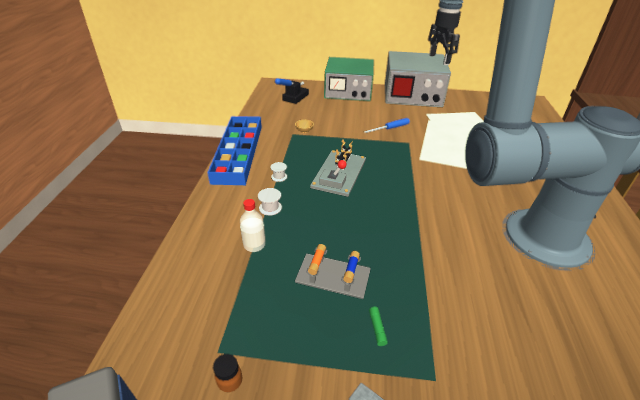

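Candidates in the top view: the blue-barrelled cylinder with brass caps at (244,238), the orange one at (249,205), and a plain green cylinder at (198,264) on the mat. The one at (244,238) fits, because it is blue, has brass caps and lies in the rack. I'll confirm it in an enlarged crop and measure.

Run:
```python
from h import *
import pickle
c=pickle.load(open("top0.pkl","rb"));im=c["image"];W=world(c)
s=pickle.load(open("side0.pkl","rb"));Ws=world(s)
a=cv2.resize(im[180:265,215:280],None,fx=6,fy=6,interpolation=cv2.INTER_CUBIC)
b=cv2.resize(im[170:250,360:465],None,fx=6,fy=6,interpolation=cv2.INTER_CUBIC)
cv2.imwrite("pics/crop_a.png",a);cv2.imwrite("pics/crop_b.png",b)
cv2.imwrite("pics/crop_c.png",cv2.resize(s["image"][130:310,280:400],None,fx=4,fy=3.3,interpolation=cv2.INTER_CUBIC)[:600])
def stats(name,W,m):
    P=W[m];P=P[np.isfinite(P).all(1)&(P[:,2]>-.02)]
    print(name,len(P),P.mean(0).round(4),"max",np.percentile(P,98,axis=0).round(4),"min",np.percentile(P,2,axis=0).round(4)); return P
for nm,C,WW in(("top",c,W),("side",s,Ws)):
    hsv=cv2.cvtColor(C["image"],cv2.COLOR_BGR2HSV);H,S,V=cv2.split(hsv)
    ws=(WW[...,0]>.3)&(WW[...,0]<.75)&(abs(WW[...,1])<.45)&(WW[...,2]>.02)&(C["z_map"]>0)
    P=stats(nm+" blue",WW,ws&(H>105)&(H<130)&(S>150)&(WW[...,0]<.7))
    P=stats(nm+" orange",WW,ws&(H>8)&(H<17)&(S>200)&(WW[...,1]>.0))
    red=ws&((H<5)|(H>175))&(S>180)
    stats(nm+" red",WW,red&(WW[...,1]<0)); 
    # fuse incl caps axis
    m=ws&(WW[...,2]>.035)&(WW[...,2]<.07)&(WW[...,1]>.05)&(WW[...,1]<.35)&(S>90)
    n,l,st,ce=cv2.connectedComponentsWithStats(m.astype(np.uint8))
    for i in range(1,n):
        if st[i,4]>30:
            P=stats(nm+" comp %s"%ce[i].round(),WW,l==i)
            q=P[:,:2]-P[:,:2].mean(0);e=np.linalg.svd(q,full_matrices=False)[2][0];pr=q@e
            print("  dir deg",np.degrees(np.arctan2(e[1],e[0])),"extent",np.ptp(pr),"mid",P[:,:2].mean(0)+e*(pr.max()+pr.min())/2)
```

```text
top blue 120 [0.5146 0.2098 0.0526] max [0.5232 0.2294 0.0578] min [0.5056 0.1907 0.0456]
top orange 77 [0.5938 0.199  0.0524] max [0.6032 0.2195 0.0566] min [0.5828 0.1779 0.0473]
top red 78 [ 0.5631 -0.1324  0.0938] max [ 0.5735 -0.1224  0.0988] min [ 0.5523 -0.1434  0.0883]
top comp [248. 205.] 265 [0.5923 0.1975 0.0527] max [0.6059 0.2352 0.0581] min [0.5799 0.1605 0.0416]
  dir deg -99.49621712239154 extent 0.07712674072781842 mid [0.59235235 0.19793194]
top comp [244. 238.] 239 [0.5142 0.2085 0.0524] max [0.5266 0.2465 0.0578] min [0.5004 0.1712 0.043 ]
  dir deg -99.15785084150338 extent 0.07834888477447424 mid [0.51437535 0.20938235]
side blue 121 [0.5124 0.2101 0.0522] max [0.5226 0.2305 0.0559] min [0.5021 0.1899 0.0472]
side orange 64 [0.5908 0.1992 0.0518] max [0.6008 0.2182 0.0551] min [0.5818 0.1808 0.0464]
side red 55 [ 0.5621 -0.1258  0.0895] max [ 0.5722 -0.1198  0.097 ] min [ 0.5521 -0.1363  0.0775]
side comp [317. 259.] 278 [0.5921 0.2059 0.051 ] max [0.6057 0.2399 0.0562] min [0.5787 0.1618 0.0377]
  dir deg 80.0596411840369 extent 0.0827172637358521 mid [0.591088   0.20012687]
side comp [351. 267.] 281 [0.5136 0.2177 0.0509] max [0.527  0.2511 0.0561] min [0.4997 0.1737 0.0386]
  dir deg 80.53910961031883 extent 0.0829982690146168 mid [0.51243479 0.21065476]
```

View pics/crop_a.png

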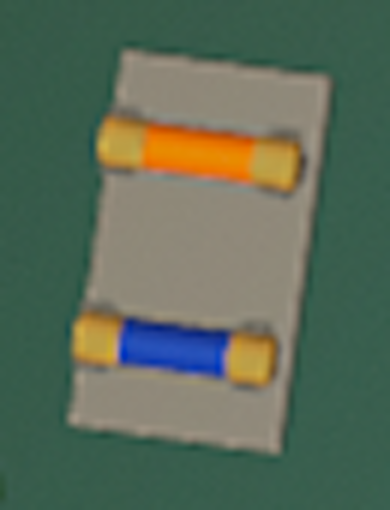

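View pics/crop_b.png

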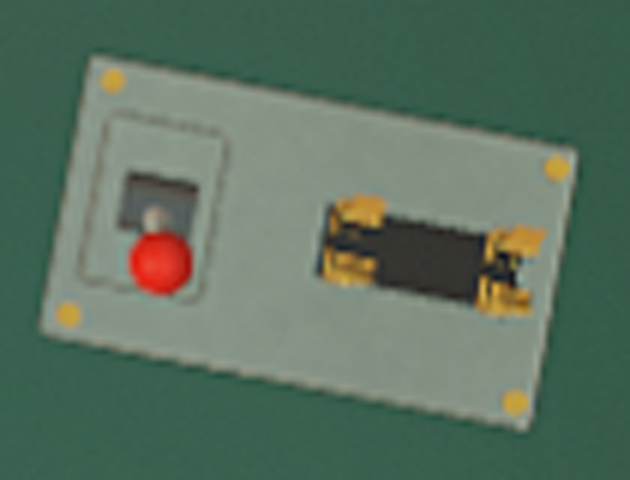

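View pics/crop_c.png

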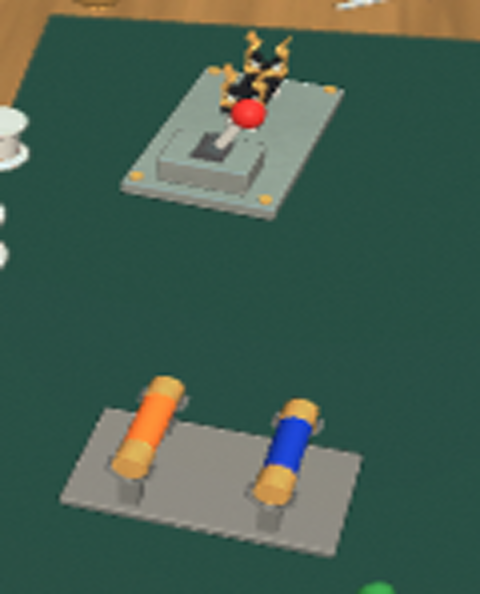

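The crop confirms it: a blue barrel with brass caps at (244,238), on the rack's robot side. Next I'll fit the block pose.

Run:
```python
from h import *
import pickle
for n in("top","side"):
    c=pickle.load(open(n+"0.pkl","rb"));W=world(c)
    R=np.array(c["R"]);t=np.array(c["t"]).reshape(3)
    H,S,V=cv2.split(cv2.cvtColor(c["image"],cv2.COLOR_BGR2HSV))
    reg=(W[...,0]>.42)&(W[...,0]<.72)&(W[...,1]<-.03)&(W[...,1]>-.38)&(c["z_map"]>0)
    mat=(H>65)&(H<95)&(S>100)
    m=(reg&~mat&(W[...,2]>.006)).astype(np.uint8)
    nn,l,st,ce=cv2.connectedComponentsWithStats(m);i=1+np.argmax(st[1:,4]);
    pl=(l==i)
    plate=pl&(W[...,2]<.019)&(S<80)
    print(n,"plate n",plate.sum(),"z med",np.median(W[plate][:,2]))
    # reproject pixel rays to plane z=.014 using sil of plate points
    K=np.array([[c["fx"],0,c["cx"]],[0,c["fy"],c["cy"]],[0,0,1.]])
    P=W[pl&(W[...,2]<.022)]
    v,u=np.nonzero(pl&(W[...,2]<.022))
    q=cv2.undistortPoints(np.stack([u,v],-1).reshape(-1,1,2).astype(float),K,np.array(c["D"],float)).reshape(-1,2)
    d=np.c_[q,np.ones(len(q))]@R; o=-R.T@t
    X=o+d*((.014-o[2])/d[:,2])[:,None]
    r=cv2.minAreaRect((X[:,:2]*1000).astype(np.float32));print("rect",r)
    (cx,cy),(w,h),a=r
    bx=cv2.boxPoints(r)
    # long axis
    e=bx[1]-bx[0];f=bx[2]-bx[1];L=e if np.linalg.norm(e)>np.linalg.norm(f) else f
    L=L/np.linalg.norm(L);L=L if L[1]>0 else -L
    org=np.array([cx,cy])-40*L
    print("yaw of y",np.degrees(np.arctan2(L[1],L[0])),"origin",org)
    # block frame
    xx=np.array([L[1],-L[0]])
    B=(W[...,:2]*1000-org)
    bxm=B@xx;bym=B@L
    Z=W[...,2]*1000
    black=reg&(V<70)&(abs(bxm)<22)&(abs(bym)<50)&(Z>15)
    print("black",black.sum(),bxm[black].mean(),bym[black].mean(),np.percentile(Z[black],[5,25,50,75,95]))
    k=black&(abs(bym)<20);print("mid black",k.sum(),np.percentile(bxm[k],[3,50,97]),np.percentile(Z[k],[5,25,50,75,95]))
    for sg in(-1,1):
      for sx in(-1,1):
        k=reg&(S>120)&(H>12)&(H<30)&(abs(bym-32*sg)<14)&(bxm*sx>0)&(abs(bxm)<30)&(Z>25)
        if k.sum()>3:print("clip",sg,sx,k.sum(),"x",bxm[k].mean(),bxm[k].min(),bxm[k].max(),"y",bym[k].mean(),"z",np.percentile(Z[k],[5,50,95,100]))
    k=reg&((H<5)|(H>175))&(S>180)
    print("knob",bxm[k].mean(),bym[k].mean(),Z[k].max())
```

```text
top plate n 2771 z med 0.01387630095656403
rect ((572.3489379882812, -206.3640594482422), (211.66270446777344, 121.7998046875), 77.26891326904297)
yaw of y 77.268906 origin [ 563.53392029 -245.38066483]
black 247 0.9444359475121183 -2.615967597412118 [35.12598215 37.02155815 38.60499082 40.35722419 49.94522221]
mid black 169 [-12.17865716   0.75986571  13.44836547] [35.06934087 36.83973899 38.22477727 39.56781287 41.61503636]
clip -1 -1 39 x -10.203453336969204 -15.421842606625 -3.0226013282389217 y -30.227081494843095 z [40.36750645 58.47837506 79.33426577 79.61130001]
clip -1 1 39 x 11.09969883825129 4.024423392976853 16.848889362184586 y -30.487601692616153 z [45.14276783 69.31729671 79.75549808 81.04805521]
clip 1 -1 38 x -10.5970866382445 -16.39313166462419 -3.0924324127237615 y 33.26470827635404 z [38.11034206 68.56073145 78.19097299 78.76993272]
clip 1 1 38 x 10.989281787208318 4.252845386731302 16.23522440992703 y 33.264910535586615 z [40.30144388 69.77949347 78.80198284 81.56225458]
knob -25.320722546623262 110.14483233761425 99.66547102442489
side plate n 956 z med 0.013057
[... 345 characters left out ...]
1946 36.4343207  37.51089465 38.76633689 44.28943081]
clip -1 -1 27 x -10.393327415377078 -14.686281969966826 -2.1745821313019875 y -35.122400777156265 z [37.47372336 49.74134716 76.7016531  80.23349301]
clip -1 1 26 x 12.972934157340067 0.05413661512090549 18.153938732487745 y -35.48605548282197 z [36.34093115 54.05620136 75.17417992 76.28080283]
clip 1 -1 18 x -10.853092229862238 -14.308803568357131 -5.2440984046202015 y 25.974728824829192 z [51.89018969 64.96906241 77.74310467 77.99599057]
clip 1 1 20 x 14.068012046937337 9.079013480406436 17.438265618505348 y 27.911122316170026 z [38.8367354  68.06964109 76.05943908 77.64051116]
knob -24.526310778983362 109.5489330125251 98.0606379581223
```

Request:
drive_tool([
  {"dx":0.04,"dy":0.125,"dz":0,"wz":0.015,"hand":1},
  {"dx":0.08,"dy":0.25,"dz":0,"wz":0.03,"hand":1},
  {"dx":0.12,"dy":0.375,"dz":0,"wz":0.045,"hand":1},
  {"dx":0.16,"dy":0.5,"dz":0,"wz":0.06,"hand":1},
  {"dx":0.2,"dy":0.625,"dz":0,"wz":0.075,"hand":1},
  {"dx":0.24,"dy":0.75,"dz":0,"wz":0.09,"hand":1},
  {"dx":0.28,"dy":0.875,"dz":0,"wz":0.105,"hand":1},
  {"dx":0.32,"dy":1,"dz":0,"wz":0.12,"hand":1},
])

```text
invalid input at $.deltas[0]: expected keys dx, dy, dz, wx, wy, wz, hand
```

Request:
drive_tool([
  {"dx":0.04,"dy":0.125,"dz":0,"wx":0,"wy":0,"wz":0.015,"hand":1},
  {"dx":0.08,"dy":0.25,"dz":0,"wx":0,"wy":0,"wz":0.03,"hand":1},
  {"dx":0.12,"dy":0.375,"dz":0,"wx":0,"wy":0,"wz":0.045,"hand":1},
  {"dx":0.16,"dy":0.5,"dz":0,"wx":0,"wy":0,"wz":0.06,"hand":1},
  {"dx":0.2,"dy":0.625,"dz":0,"wx":0,"wy":0,"wz":0.075,"hand":1},
  {"dx":0.24,"dy":0.75,"dz":0,"wx":0,"wy":0,"wz":0.09,"hand":1},
  {"dx":0.28,"dy":0.875,"dz":0,"wx":0,"wy":0,"wz":0.105,"hand":1},
  {"dx":0.32,"dy":1,"dz":0,"wx":0,"wy":0,"wz":0.12,"hand":1},
])

```text
clock: 0.9
eef_pos: [0.2985, -0.492, 0.2314]
tool_rot: [3.024, 0.851, -0.0]
contact_force: [0.9, -0.3, -0.1]
grip_width: 0.0854
```

Request:
drive_tool([
  {"dx":0.04,"dy":0.125,"dz":0,"wx":0,"wy":0,"wz":0.015,"hand":1},
  {"dx":0.08,"dy":0.25,"dz":0,"wx":0,"wy":0,"wz":0.03,"hand":1},
  {"dx":0.12,"dy":0.375,"dz":0,"wx":0,"wy":0,"wz":0.045,"hand":1},
  {"dx":0.16,"dy":0.5,"dz":0,"wx":0,"wy":0,"wz":0.06,"hand":1},
  {"dx":0.2,"dy":0.625,"dz":0,"wx":0,"wy":0,"wz":0.075,"hand":1},
  {"dx":0.24,"dy":0.75,"dz":0,"wx":0,"wy":0,"wz":0.09,"hand":1},
  {"dx":0.28,"dy":0.875,"dz":0,"wx":0,"wy":0,"wz":0.105,"hand":1},
  {"dx":0.32,"dy":1,"dz":0,"wx":0,"wy":0,"wz":0.12,"hand":1},
])

```text
clock: 1.7
eef_pos: [0.3304, -0.392, 0.2313]
tool_rot: [2.965, 1.039, 0.0]
contact_force: [-0.1, -0.0, 0.2]
grip_width: 0.0856
```

Request:
drive_tool([
  {"dx":0.04,"dy":0.125,"dz":0,"wx":0,"wy":0,"wz":0.015,"hand":1},
  {"dx":0.08,"dy":0.25,"dz":0,"wx":0,"wy":0,"wz":0.03,"hand":1},
  {"dx":0.12,"dy":0.375,"dz":0,"wx":0,"wy":0,"wz":0.045,"hand":1},
  {"dx":0.16,"dy":0.5,"dz":0,"wx":0,"wy":0,"wz":0.06,"hand":1},
  {"dx":0.2,"dy":0.625,"dz":0,"wx":0,"wy":0,"wz":0.075,"hand":1},
  {"dx":0.24,"dy":0.75,"dz":0,"wx":0,"wy":0,"wz":0.09,"hand":1},
  {"dx":0.28,"dy":0.875,"dz":0,"wx":0,"wy":0,"wz":0.105,"hand":1},
  {"dx":0.32,"dy":1,"dz":0,"wx":0,"wy":0,"wz":0.12,"hand":1},
])

```text
clock: 2.5
eef_pos: [0.3624, -0.292, 0.2313]
tool_rot: [2.893, 1.224, 0.0]
contact_force: [-0.3, 1.0, -0.1]
grip_width: 0.0858
```

Request:
drive_tool([
  {"dx":0.04,"dy":0.125,"dz":0,"wx":0,"wy":0,"wz":0.015,"hand":1},
  {"dx":0.08,"dy":0.25,"dz":0,"wx":0,"wy":0,"wz":0.03,"hand":1},
  {"dx":0.12,"dy":0.375,"dz":0,"wx":0,"wy":0,"wz":0.045,"hand":1},
  {"dx":0.16,"dy":0.5,"dz":0,"wx":0,"wy":0,"wz":0.06,"hand":1},
  {"dx":0.2,"dy":0.625,"dz":0,"wx":0,"wy":0,"wz":0.075,"hand":1},
  {"dx":0.24,"dy":0.75,"dz":0,"wx":0,"wy":0,"wz":0.09,"hand":1},
  {"dx":0.28,"dy":0.875,"dz":0,"wx":0,"wy":0,"wz":0.105,"hand":1},
  {"dx":0.32,"dy":1,"dz":0,"wx":0,"wy":0,"wz":0.12,"hand":1},
])

```text
clock: 3.3
eef_pos: [0.3944, -0.192, 0.2313]
tool_rot: [2.811, 1.403, 0.0]
contact_force: [0.1, -0.1, -0.3]
grip_width: 0.0853
```

Request:
drive_tool([
  {"dx":0.04,"dy":0.125,"dz":0,"wx":0,"wy":0,"wz":0.015,"hand":1},
  {"dx":0.08,"dy":0.25,"dz":0,"wx":0,"wy":0,"wz":0.03,"hand":1},
  {"dx":0.12,"dy":0.375,"dz":0,"wx":0,"wy":0,"wz":0.045,"hand":1},
  {"dx":0.16,"dy":0.5,"dz":0,"wx":0,"wy":0,"wz":0.06,"hand":1},
  {"dx":0.2,"dy":0.625,"dz":0,"wx":0,"wy":0,"wz":0.075,"hand":1},
  {"dx":0.24,"dy":0.75,"dz":0,"wx":0,"wy":0,"wz":0.09,"hand":1},
  {"dx":0.28,"dy":0.875,"dz":0,"wx":0,"wy":0,"wz":0.105,"hand":1},
  {"dx":0.32,"dy":1,"dz":0,"wx":0,"wy":0,"wz":0.12,"hand":1},
])

```text
clock: 4.1
eef_pos: [0.4264, -0.092, 0.2313]
tool_rot: [2.717, 1.577, -0.0]
contact_force: [-0.0, -0.0, 0.9]
grip_width: 0.0854
```

Request:
drive_tool([
  {"dx":0.04,"dy":0.125,"dz":0,"wx":0,"wy":0,"wz":0.015,"hand":1},
  {"dx":0.08,"dy":0.25,"dz":0,"wx":0,"wy":0,"wz":0.03,"hand":1},
  {"dx":0.12,"dy":0.375,"dz":0,"wx":0,"wy":0,"wz":0.045,"hand":1},
  {"dx":0.16,"dy":0.5,"dz":0,"wx":0,"wy":0,"wz":0.06,"hand":1},
  {"dx":0.2,"dy":0.625,"dz":0,"wx":0,"wy":0,"wz":0.075,"hand":1},
  {"dx":0.24,"dy":0.75,"dz":0,"wx":0,"wy":0,"wz":0.09,"hand":1},
  {"dx":0.28,"dy":0.875,"dz":0,"wx":0,"wy":0,"wz":0.105,"hand":1},
  {"dx":0.32,"dy":1,"dz":0,"wx":0,"wy":0,"wz":0.12,"hand":1},
])

```text
clock: 4.9
eef_pos: [0.4583, 0.0081, 0.2313]
tool_rot: [-2.613, -1.744, -0.0]
contact_force: [-0.2, 0.0, 0.3]
grip_width: 0.0854
```

Request:
drive_tool([
  {"dx":0.04,"dy":0.125,"dz":0,"wx":0,"wy":0,"wz":0.015,"hand":1},
  {"dx":0.08,"dy":0.25,"dz":0,"wx":0,"wy":0,"wz":0.03,"hand":1},
  {"dx":0.12,"dy":0.375,"dz":0,"wx":0,"wy":0,"wz":0.045,"hand":1},
  {"dx":0.16,"dy":0.5,"dz":0,"wx":0,"wy":0,"wz":0.06,"hand":1},
  {"dx":0.2,"dy":0.625,"dz":0,"wx":0,"wy":0,"wz":0.075,"hand":1},
  {"dx":0.24,"dy":0.75,"dz":0,"wx":0,"wy":0,"wz":0.09,"hand":1},
  {"dx":0.28,"dy":0.875,"dz":0,"wx":0,"wy":0,"wz":0.105,"hand":1},
  {"dx":0.32,"dy":1,"dz":0,"wx":0,"wy":0,"wz":0.12,"hand":1},
])

```text
clock: 5.7
eef_pos: [0.4904, 0.108, 0.2313]
tool_rot: [2.498, 1.905, -0.0]
contact_force: [0.3, -0.6, 0.2]
grip_width: 0.0849
```

Request:
drive_tool([
  {"dx":0.03,"dy":0.125,"dz":-0.1,"wx":0,"wy":0,"wz":0.012,"hand":1},
  {"dx":0.06,"dy":0.25,"dz":-0.2,"wx":0,"wy":0,"wz":0.024,"hand":1},
  {"dx":0.09,"dy":0.375,"dz":-0.3,"wx":0,"wy":0,"wz":0.036,"hand":1},
  {"dx":0.12,"dy":0.5,"dz":-0.4,"wx":0,"wy":0,"wz":0.048,"hand":1},
  {"dx":0.15,"dy":0.64,"dz":-0.5,"wx":0,"wy":0,"wz":0.06,"hand":1},
  {"dx":0.18,"dy":0.78,"dz":-0.6,"wx":0,"wy":0,"wz":0.072,"hand":1},
  {"dx":0.21,"dy":0.9,"dz":-0.7,"wx":0,"wy":0,"wz":0.084,"hand":1},
  {"dx":0.23,"dy":1,"dz":-0.8,"wx":0,"wy":0,"wz":0.094,"hand":1},
])

```text
clock: 6.5
eef_pos: [0.5134, 0.2081, 0.1504]
tool_rot: [2.402, 2.025, -0.0]
contact_force: [0.1, -0.1, -0.5]
grip_width: 0.0854
```

Run:
```python
from h import *
for n,r in(("top",(170,270,200,300)),("side",(200,330,270,420))):
    c=cam(n);a=c["image"][r[0]:r[1],r[2]:r[3]];cv2.imwrite(f"pics/{n}1.png",cv2.resize(a,None,fx=5,fy=4.5,interpolation=cv2.INTER_CUBIC))
```

```text
(no output)
```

View pics/side1.png

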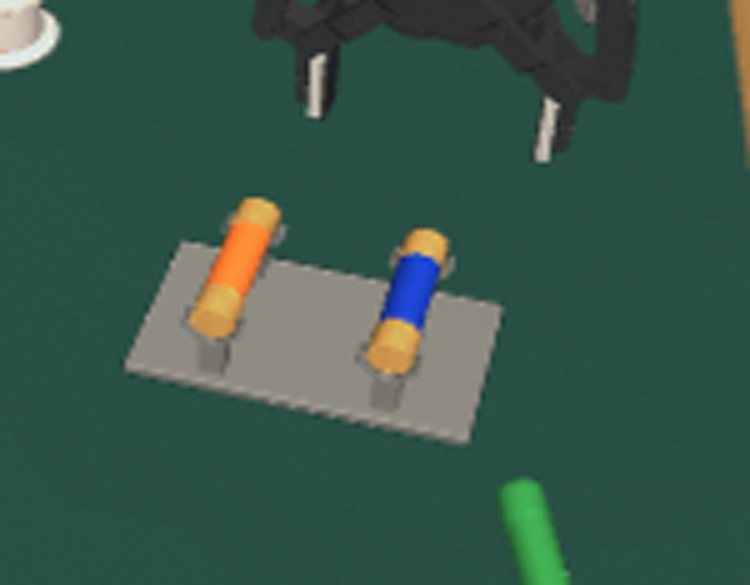

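The side crop shows the open fingers at (320,90) and (545,130), above and straddling the blue fuse at (410,300). The orange fuse at (240,265) is clear. Going down.

Request:
drive_tool([
  {"dx":0,"dy":0.02,"dz":-0.1,"wx":0,"wy":0,"wz":0,"hand":1},
  {"dx":0,"dy":0.02,"dz":-0.25,"wx":0,"wy":0,"wz":0,"hand":1},
  {"dx":0,"dy":0.02,"dz":-0.4,"wx":0,"wy":0,"wz":0,"hand":1},
  {"dx":0,"dy":0.02,"dz":-0.55,"wx":0,"wy":0,"wz":0,"hand":1},
  {"dx":0,"dy":0.02,"dz":-0.65,"wx":0,"wy":0,"wz":0,"hand":1},
  {"dx":0,"dy":0.02,"dz":-0.75,"wx":0,"wy":0,"wz":0,"hand":1},
  {"dx":0,"dy":0.02,"dz":-0.85,"wx":0,"wy":0,"wz":0,"hand":1},
  {"dx":0,"dy":0.02,"dz":-0.95,"wx":0,"wy":0,"wz":0,"hand":1},
])

```text
clock: 7.4
eef_pos: [0.5133, 0.209, 0.0556]
tool_rot: [2.403, 2.024, 0.001]
contact_force: [-0.3, -0.4, -0.4]
grip_width: 0.0855
```

Request:
drive_tool([
  {"dx":0,"dy":0,"dz":-0.1,"wx":0,"wy":0,"wz":0,"hand":1},
  {"dx":0,"dy":0,"dz":-0.2,"wx":0,"wy":0,"wz":0,"hand":1},
  {"dx":0,"dy":0,"dz":-0.25,"wx":0,"wy":0,"wz":0,"hand":-1},
  {"dx":0,"dy":0,"dz":-0.25,"wx":0,"wy":0,"wz":0,"hand":-1},
  {"dx":0,"dy":0,"dz":-0.25,"wx":0,"wy":0,"wz":0,"hand":-1},
  {"dx":0,"dy":0,"dz":-0.25,"wx":0,"wy":0,"wz":0,"hand":-1},
  {"dx":0,"dy":0,"dz":-0.25,"wx":0,"wy":0,"wz":0,"hand":-1},
  {"dx":0,"dy":0,"dz":-0.25,"wx":0,"wy":0,"wz":0,"hand":-1},
])

```text
clock: 8.2
eef_pos: [0.513, 0.2092, 0.0321]
tool_rot: [-2.402, -2.024, 0.001]
contact_force: [-4.3, -0.6, 5.6]
grip_width: 0.0192
```

Request:
drive_tool([
  {"dx":0,"dy":0,"dz":0,"wx":0,"wy":0,"wz":0,"hand":-1},
  {"dx":0,"dy":0,"dz":0,"wx":0,"wy":0,"wz":0,"hand":-1},
  {"dx":0,"dy":0,"dz":0.05,"wx":0,"wy":0,"wz":0,"hand":-1},
  {"dx":0,"dy":0,"dz":0.15,"wx":0,"wy":0,"wz":0,"hand":-1},
  {"dx":0,"dy":0,"dz":0.3,"wx":0,"wy":0,"wz":0,"hand":-1},
  {"dx":0,"dy":0,"dz":0.45,"wx":0,"wy":0,"wz":0,"hand":-1},
  {"dx":0,"dy":0,"dz":0.6,"wx":0,"wy":0,"wz":0,"hand":-1},
  {"dx":0,"dy":0,"dz":0.7,"wx":0,"wy":0,"wz":0,"hand":-1},
])

```text
clock: 9.0
eef_pos: [0.5141, 0.2091, 0.1038]
tool_rot: [2.402, 2.023, 0.004]
contact_force: [-1.1, -0.5, -0.0]
grip_width: 0.0191
```

Run:
```python
from h import *
for n,r in(("top",(150,270,180,300)),("side",(170,300,280,430))):
    c=cam(n);a=c["image"][r[0]:r[1],r[2]:r[3]];cv2.imwrite(f"pics/{n}2.png",cv2.resize(a,None,fx=5,fy=4.5,interpolation=cv2.INTER_CUBIC))
```

```text
(no output)
```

View pics/side2.png

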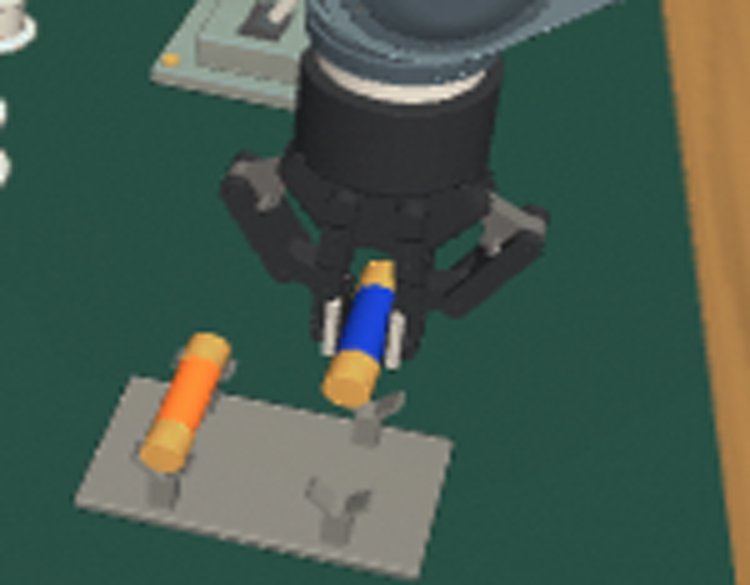

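View pics/top2.png

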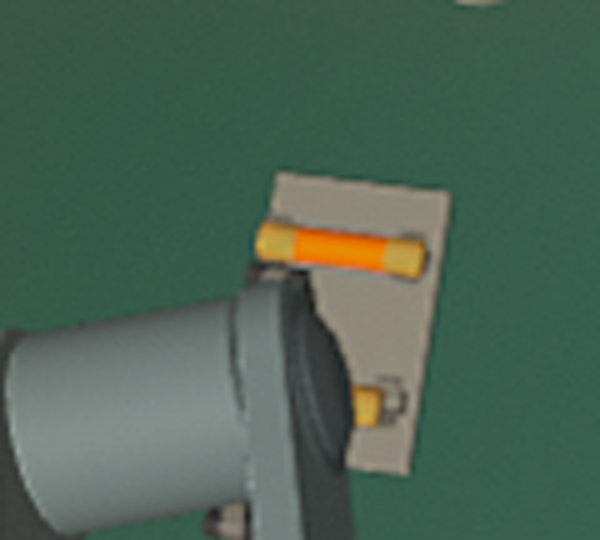

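The side crop shows the blue fuse lifted and held between the pads around the middle of its barrel, at (370,325). Its rack place is empty, and the orange fuse is still in place at (190,400). I'll measure the held fuse.

```bash
cat >> h.py <<'E'
def cyl(P,z0,yaw,c0,r=.0105,L=.08):
    """fit cylinder centre/yaw/tilt to surface points"""
    from scipy.optimize import least_squares
    def f(p):
        a=np.array([np.cos(p[3])*np.cos(p[4]),np.sin(p[3])*np.cos(p[4]),np.sin(p[4])])
        d=P-p[:3];t=d@a;rad=np.linalg.norm(d-np.outer(t,a),axis=1)
        return np.r_[rad-r, np.maximum(abs(t)-L/2,0), .02*(t.max()+t.min())/2]
    s=least_squares(f,[*c0,z0,yaw,0.],loss="soft_l1",f_scale=.001)
    return s.x,np.abs(s.fun).mean()
E
python3 - <<'E'
from h import *
c=cam("side");W=world(c)
H,S,V=cv2.split(cv2.cvtColor(c["image"],cv2.COLOR_BGR2HSV))
o=bot.get_obs();t=o["eef_pos"];print(t,o["contact_force"])
m=((abs(W-(t+[0,0,.013]))<[.03,.06,.03]).all(-1))&(c["z_map"]>0)&(S>110)&(((H>105)&(H<130))|((H>10)&(H<30)))
P=W[m];print(len(P),P.min(0),P.max(0))
x,e=cyl(P,t[2]+.013,np.radians(80),t[:2]);print(x[:3].round(4),np.degrees(x[3:]),e,"rel TCP",(x[:3]-t).round(4))
# same on orig. for bias: orange now in rack (z axis .045)
m=((abs(W-[.591,.2,.045])<[.03,.06,.03]).all(-1))&(W[...,2]>.03)&(c["z_map"]>0)&(S>110)&(((H>105)&(H<130))|((H>5)&(H<30)))
P=W[m];x,e=cyl(P,.045,np.radians(80),(.591,.2));print("orange",x[:3].round(4),np.degrees(x[3:]),e)
E
```

```text
[0.51370928 0.20906122 0.10236972] [-0.54766898 -0.41842546 -0.47723711]
273 [0.50539449 0.17018493 0.10696599] [0.52983071 0.25191968 0.13936769]
[0.5152 0.2113 0.1157] [80.65499853  0.48273962] 0.000682147722394313 rel TCP [0.0015 0.0022 0.0133]
orange [0.593  0.2003 0.0439] [81.06657549 -0.10204408] 0.0005998088034394754
```

Request:
drive_tool([
  {"dx":0.01,"dy":-0.05,"dz":0.1,"wx":0,"wy":0,"wz":-0.01,"hand":-1},
  {"dx":0.02,"dy":-0.15,"dz":0.2,"wx":0,"wy":0,"wz":-0.02,"hand":-1},
  {"dx":0.03,"dy":-0.27,"dz":0.3,"wx":0,"wy":0,"wz":-0.03,"hand":-1},
  {"dx":0.05,"dy":-0.4,"dz":0.35,"wx":0,"wy":0,"wz":-0.04,"hand":-1},
  {"dx":0.06,"dy":-0.55,"dz":0.4,"wx":0,"wy":0,"wz":-0.048,"hand":-1},
  {"dx":0.08,"dy":-0.7,"dz":0.4,"wx":0,"wy":0,"wz":-0.048,"hand":-1},
  {"dx":0.1,"dy":-0.85,"dz":0.4,"wx":0,"wy":0,"wz":-0.048,"hand":-1},
  {"dx":0.11,"dy":-1,"dz":0.4,"wx":0,"wy":0,"wz":-0.048,"hand":-1},
])

```text
clock: 9.95
eef_pos: [0.524, 0.1074, 0.1409]
tool_rot: [-2.453, -1.962, 0.001]
contact_force: [0.8, -0.7, -0.3]
grip_width: 0.0189
```

Request:
drive_tool([
  {"dx":0.01,"dy":-0.125,"dz":0,"wx":0,"wy":0,"wz":0,"hand":-1},
  {"dx":0.02,"dy":-0.25,"dz":0,"wx":0,"wy":0,"wz":0,"hand":-1},
  {"dx":0.03,"dy":-0.375,"dz":0,"wx":0,"wy":0,"wz":0,"hand":-1},
  {"dx":0.05,"dy":-0.5,"dz":0,"wx":0,"wy":0,"wz":0,"hand":-1},
  {"dx":0.06,"dy":-0.625,"dz":0,"wx":0,"wy":0,"wz":0,"hand":-1},
  {"dx":0.08,"dy":-0.75,"dz":0,"wx":0,"wy":0,"wz":0,"hand":-1},
  {"dx":0.1,"dy":-0.875,"dz":0,"wx":0,"wy":0,"wz":0,"hand":-1},
  {"dx":0.11,"dy":-1,"dz":0,"wx":0,"wy":0,"wz":0,"hand":-1},
])

```text
clock: 10.75
eef_pos: [0.5354, 0.0079, 0.1414]
tool_rot: [2.453, 1.963, 0.0]
contact_force: [-0.5, -0.2, -0.8]
grip_width: 0.0193
```

Request:
drive_tool([
  {"dx":0.01,"dy":-0.125,"dz":0,"wx":0,"wy":0,"wz":0,"hand":-1},
  {"dx":0.02,"dy":-0.25,"dz":0,"wx":0,"wy":0,"wz":0,"hand":-1},
  {"dx":0.03,"dy":-0.375,"dz":0,"wx":0,"wy":0,"wz":0,"hand":-1},
  {"dx":0.05,"dy":-0.5,"dz":0,"wx":0,"wy":0,"wz":0,"hand":-1},
  {"dx":0.06,"dy":-0.625,"dz":0,"wx":0,"wy":0,"wz":0,"hand":-1},
  {"dx":0.08,"dy":-0.75,"dz":0,"wx":0,"wy":0,"wz":0,"hand":-1},
  {"dx":0.1,"dy":-0.875,"dz":0,"wx":0,"wy":0,"wz":0,"hand":-1},
  {"dx":0.11,"dy":-1,"dz":0,"wx":0,"wy":0,"wz":0,"hand":-1},
])

```text
clock: 11.55
eef_pos: [0.5463, -0.0921, 0.1413]
tool_rot: [2.453, 1.963, 0.0]
contact_force: [0.6, -0.5, 0.0]
grip_width: 0.019
```

Request:
drive_tool([
  {"dx":0.01,"dy":-0.125,"dz":0,"wx":0,"wy":0,"wz":0,"hand":-1},
  {"dx":0.02,"dy":-0.25,"dz":0,"wx":0,"wy":0,"wz":0,"hand":-1},
  {"dx":0.03,"dy":-0.375,"dz":0,"wx":0,"wy":0,"wz":0,"hand":-1},
  {"dx":0.05,"dy":-0.5,"dz":0,"wx":0,"wy":0,"wz":0,"hand":-1},
  {"dx":0.06,"dy":-0.625,"dz":0,"wx":0,"wy":0,"wz":0,"hand":-1},
  {"dx":0.08,"dy":-0.75,"dz":0,"wx":0,"wy":0,"wz":0,"hand":-1},
  {"dx":0.1,"dy":-0.875,"dz":0,"wx":0,"wy":0,"wz":0,"hand":-1},
  {"dx":0.11,"dy":-1,"dz":0,"wx":0,"wy":0,"wz":0,"hand":-1},
])

```text
clock: 12.35
eef_pos: [0.5573, -0.1921, 0.1413]
tool_rot: [2.453, 1.963, 0.0]
contact_force: [0.1, -0.2, 0.0]
grip_width: 0.0187
```

Request:
drive_tool([
  {"dx":0.01,"dy":-0.12,"dz":0,"wx":0,"wy":0,"wz":0,"hand":-1},
  {"dx":0.03,"dy":-0.25,"dz":0,"wx":0,"wy":0,"wz":0,"hand":-1},
  {"dx":0.05,"dy":-0.4,"dz":-0.05,"wx":0,"wy":0,"wz":0,"hand":-1},
  {"dx":0.062,"dy":-0.531,"dz":-0.15,"wx":0,"wy":0,"wz":0,"hand":-1},
  {"dx":0.062,"dy":-0.531,"dz":-0.25,"wx":0,"wy":0,"wz":0,"hand":-1},
  {"dx":0.062,"dy":-0.531,"dz":-0.35,"wx":0,"wy":0,"wz":0,"hand":-1},
  {"dx":0.062,"dy":-0.531,"dz":-0.45,"wx":0,"wy":0,"wz":0,"hand":-1},
  {"dx":0.062,"dy":-0.531,"dz":-0.5,"wx":0,"wy":0,"wz":0,"hand":-1},
])

```text
clock: 13.15
eef_pos: [0.5625, -0.243, 0.0893]
tool_rot: [-2.45, -1.962, 0.001]
contact_force: [-0.1, -0.7, 0.6]
grip_width: 0.0192
```

Run:
```python
from h import *
c=cam("side");W=world(c)
H,S,V=cv2.split(cv2.cvtColor(c["image"],cv2.COLOR_BGR2HSV))
o=bot.get_obs();t=o["eef_pos"];print(t,o["tool_rot"],o["contact_force"])
m=((abs(W-(t+[0,0,.013]))<[.03,.06,.016]).all(-1))&(c["z_map"]>0)&(S>110)&(((H>105)&(H<130))|((H>10)&(H<30)))
P=W[m];print(len(P))
x,e=cyl(P,t[2]+.013,np.radians(78),t[:2]);print(x[:3].round(4),np.degrees(x[3:]),e,"rel",(x[:3]-t).round(4))
cv2.imwrite("pics/side3.png",cv2.resize(c["image"][90:220,280:420],None,fx=5,fy=4.5,interpolation=cv2.INTER_CUBIC))
c=cam("top");cv2.imwrite("pics/top3.png",cv2.resize(c["image"][150:270,350:480],None,fx=5,fy=4.5,interpolation=cv2.INTER_CUBIC))
```

```text
[ 0.56231855 -0.24297602  0.08903386] [-2.44995173e+00 -1.96147801e+00  1.47795552e-03] [-0.12684474 -0.31338862 -1.09043139]
87
[ 0.5633 -0.2391  0.1009] [77.62881146  0.41709315] 0.0009198547489354374 rel [0.001  0.0038 0.0118]
```

View pics/side3.png

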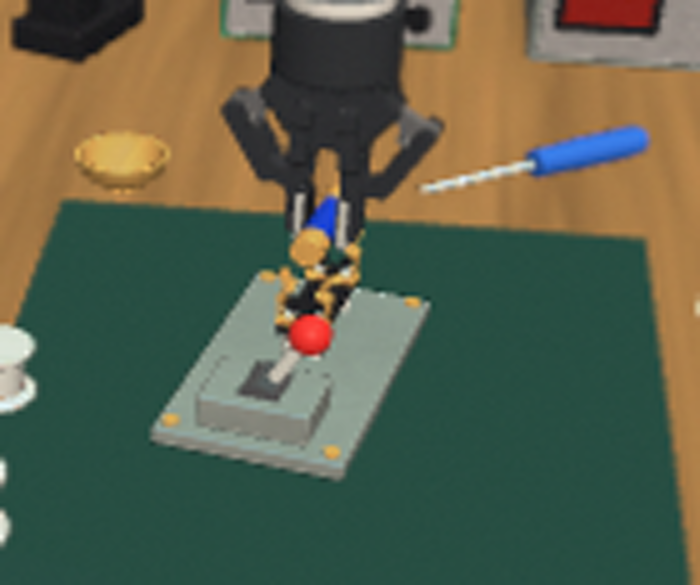

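View pics/top3.png

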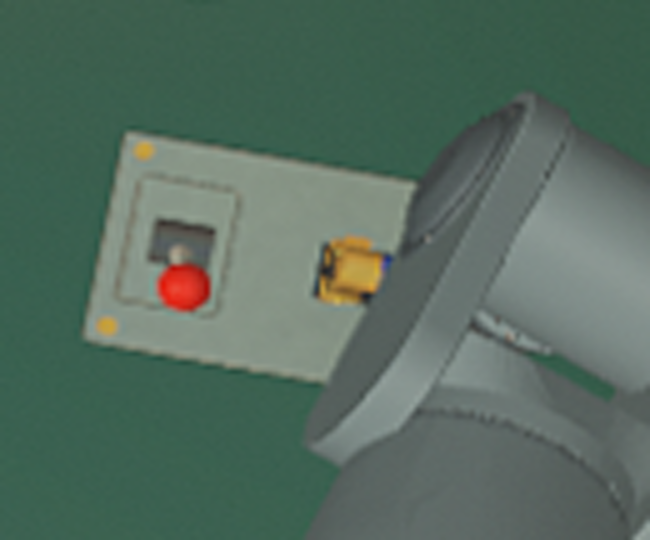

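The side crop shows the fuse's near cap at (312,247), right above the clips. The top crop shows that cap at (360,270), over clip B. I'll check how well it is centred using the top camera only, so that any calibration bias cancels.

Run:
```python
from h import *
import pickle
L=np.array([np.cos(np.radians(77.3)),np.sin(np.radians(77.3))]);xx=np.array([L[1],-L[0]])
o=np.array([.5636,-.2440])
o_=bot.get_obs();print(o_["eef_pos"])
def an(c,tag):
    W=world(c);H,S,V=cv2.split(cv2.cvtColor(c["image"],cv2.COLOR_BGR2HSV))
    B=W[...,:2]-o;x=B@xx*1000;y=B@L*1000;Z=W[...,2]*1000
    br=(c["z_map"]>0)&(S>100)&(H>10)&(H<32)&(abs(x)<30)&(abs(y)<55)
    return x,y,Z,br
for n in("top","side"):
    c0=pickle.load(open(n+"0.pkl","rb"));x,y,Z,b=an(c0,n)
    for sg in (-1,1):
        for lo,hi in((60,90),(30,60)):
            k=b&(Z>lo)&(Z<hi)&(y*sg>0)
            l=k&(x<0);r=k&(x>0)
            if l.sum()and r.sum(): print(n,"clip",sg,lo,"L",l.sum(),np.median(x[l]).round(1),x[l].min().round(1),"R",r.sum(),np.median(x[r]).round(1),x[r].max().round(1),"innerL",x[l].max().round(1),"innerR",x[r].min().round(1),"y",np.median(y[k]).round(1))
    c1=cam(n);x,y,Z,b=an(c1,n)
    k=b&(Z>90)&(Z<120)&(abs(y)<50)
    if k.sum(): print(n,"fuse brass",k.sum(),"x",x[k].min().round(1),x[k].max().round(1),"y",y[k].min().round(1),y[k].max().round(1),"z",Z[k].max().round(1),"x of top pts",np.mean(x[k&(Z>np.percentile(Z[k],70))]).round(1))
```

```text
[ 0.56270901 -0.24322333  0.08995794]
top clip -1 60 L 19 -11.5 -14.7 R 27 11.6 17.1 innerL -7.2 innerR 7.5 y -32.7
top clip -1 30 L 21 -9.9 -15.2 R 14 9.6 14.7 innerL -2.8 innerR 4.2 y -28.5
top clip 1 60 L 23 -11.7 -16.1 R 26 11.6 16.5 innerL -7.3 innerR 7.1 y 30.9
top clip 1 30 L 19 -5.8 -15.7 R 14 11.6 16.5 innerL -2.8 innerR 4.5 y 35.4
top fuse brass 82 x -11.7 9.3 y 23.9 42.4 z 116.6 x of top pts -0.1
side clip -1 60 L 11 -14.2 -17.3 R 13 12.1 15.6 innerL -9.2 innerR 8.5 y -30.6
side clip -1 30 L 22 -12.3 -17.3 R 21 12.6 16.0 innerL -2.5 innerR 0.6 y -28.7
side clip 1 60 L 15 -12.9 -17.0 R 14 11.5 14.6 innerL -8.0 innerR 6.3 y 31.5
side clip 1 30 L 8 -13.9 -16.2 R 14 12.3 16.1 innerL -10.4 innerR 5.1 y 33.1
side fuse brass 59 x -21.9 7.2 y -42.5 44.9 z 115.9 x of top pts -0.3
```

Request:
drive_tool([
  {"dx":0.006,"dy":-0.017,"dz":-0.02,"wx":0,"wy":0,"wz":0,"hand":-1},
  {"dx":0.006,"dy":-0.017,"dz":-0.05,"wx":0,"wy":0,"wz":0,"hand":-1},
  {"dx":0.006,"dy":-0.017,"dz":-0.08,"wx":0,"wy":0,"wz":0,"hand":-1},
  {"dx":0.006,"dy":-0.017,"dz":-0.11,"wx":0,"wy":0,"wz":0,"hand":-1},
  {"dx":0.006,"dy":-0.017,"dz":-0.14,"wx":0,"wy":0,"wz":0,"hand":-1},
  {"dx":0.006,"dy":-0.017,"dz":-0.17,"wx":0,"wy":0,"wz":0,"hand":-1},
  {"dx":0.006,"dy":-0.017,"dz":-0.2,"wx":0,"wy":0,"wz":0,"hand":-1},
  {"dx":0.006,"dy":-0.017,"dz":-0.2,"wx":0,"wy":0,"wz":0,"hand":-1},
])

```text
clock: 14.15
eef_pos: [0.5636, -0.2456, 0.0706]
tool_rot: [-2.452, -1.962, 0.001]
contact_force: [0.6, 0.1, -0.7]
grip_width: 0.0191
```

Request:
drive_tool([
  {"dx":0,"dy":0,"dz":-0.01,"wx":0,"wy":0,"wz":0,"hand":-1},
  {"dx":0,"dy":0,"dz":-0.02,"wx":0,"wy":0,"wz":0,"hand":-1},
  {"dx":0,"dy":0,"dz":-0.03,"wx":0,"wy":0,"wz":0,"hand":-1},
  {"dx":0,"dy":0,"dz":-0.04,"wx":0,"wy":0,"wz":0,"hand":-1},
  {"dx":0,"dy":0,"dz":-0.05,"wx":0,"wy":0,"wz":0,"hand":-1},
  {"dx":0,"dy":0,"dz":-0.05,"wx":0,"wy":0,"wz":0,"hand":-1},
  {"dx":0,"dy":0,"dz":-0.05,"wx":0,"wy":0,"wz":0,"hand":-1},
  {"dx":0,"dy":0,"dz":-0.05,"wx":0,"wy":0,"wz":0,"hand":-1},
])

```text
clock: 14.95
eef_pos: [0.5639, -0.2459, 0.0663]
tool_rot: [2.453, 1.963, 0.0]
contact_force: [0.8, 0.3, -1.0]
grip_width: 0.0193
```

Request:
drive_tool([
  {"dx":0,"dy":0,"dz":-0.01,"wx":0,"wy":0,"wz":0,"hand":-1},
  {"dx":0,"dy":0,"dz":-0.015,"wx":0,"wy":0,"wz":0,"hand":-1},
  {"dx":0,"dy":0,"dz":-0.02,"wx":0,"wy":0,"wz":0,"hand":-1},
  {"dx":0,"dy":0,"dz":-0.025,"wx":0,"wy":0,"wz":0,"hand":-1},
  {"dx":0,"dy":0,"dz":-0.03,"wx":0,"wy":0,"wz":0,"hand":-1},
  {"dx":0,"dy":0,"dz":-0.03,"wx":0,"wy":0,"wz":0,"hand":-1},
  {"dx":0,"dy":0,"dz":-0.03,"wx":0,"wy":0,"wz":0,"hand":-1},
  {"dx":0,"dy":0,"dz":-0.03,"wx":0,"wy":0,"wz":0,"hand":-1},
])

```text
clock: 15.75
eef_pos: [0.5639, -0.2459, 0.0635]
tool_rot: [2.453, 1.963, -0.0]
contact_force: [-3.3, 0.9, 3.9]
grip_width: 0.0192
```

Request:
drive_tool([
  {"dx":-0.007,"dy":0,"dz":-0.005,"wx":0,"wy":0,"wz":0,"hand":-1},
  {"dx":-0.007,"dy":0,"dz":-0.01,"wx":0,"wy":0,"wz":0,"hand":-1},
  {"dx":-0.007,"dy":0,"dz":-0.015,"wx":0,"wy":0,"wz":0,"hand":-1},
  {"dx":-0.007,"dy":0,"dz":-0.02,"wx":0,"wy":0,"wz":0,"hand":-1},
  {"dx":-0.007,"dy":0,"dz":-0.02,"wx":0,"wy":0,"wz":0,"hand":-1},
  {"dx":-0.007,"dy":0,"dz":-0.02,"wx":0,"wy":0,"wz":0,"hand":-1},
  {"dx":-0.007,"dy":0,"dz":-0.02,"wx":0,"wy":0,"wz":0,"hand":-1},
  {"dx":-0.007,"dy":0,"dz":-0.02,"wx":0,"wy":0,"wz":0,"hand":-1},
])

```text
clock: 16.55
eef_pos: [0.5634, -0.2461, 0.0621]
tool_rot: [2.453, 1.962, -0.0]
contact_force: [-3.5, 1.4, 7.0]
grip_width: 0.0191
```

Request:
drive_tool([
  {"dx":-0.008,"dy":0,"dz":-0.005,"wx":0,"wy":0,"wz":0,"hand":-1},
  {"dx":-0.008,"dy":0,"dz":-0.01,"wx":0,"wy":0,"wz":0,"hand":-1},
  {"dx":-0.008,"dy":0,"dz":-0.015,"wx":0,"wy":0,"wz":0,"hand":-1},
  {"dx":-0.008,"dy":0,"dz":-0.02,"wx":0,"wy":0,"wz":0,"hand":-1},
  {"dx":-0.008,"dy":0,"dz":-0.02,"wx":0,"wy":0,"wz":0,"hand":-1},
  {"dx":-0.008,"dy":0,"dz":-0.02,"wx":0,"wy":0,"wz":0,"hand":-1},
  {"dx":-0.008,"dy":0,"dz":-0.02,"wx":0,"wy":0,"wz":0,"hand":-1},
  {"dx":-0.008,"dy":0,"dz":-0.02,"wx":0,"wy":0,"wz":0,"hand":-1},
])

```text
clock: 17.35
eef_pos: [0.5634, -0.2465, 0.0611]
tool_rot: [2.451, 1.961, 0.001]
contact_force: [-2.9, 1.3, 10.3]
grip_width: 0.0191
```

Request:
drive_tool([
  {"dx":-0.003,"dy":0.005,"dz":-0.005,"wx":0,"wy":0,"wz":0,"hand":-1},
  {"dx":-0.003,"dy":0.005,"dz":-0.01,"wx":0,"wy":0,"wz":0,"hand":-1},
  {"dx":-0.003,"dy":0.005,"dz":-0.015,"wx":0,"wy":0,"wz":0,"hand":-1},
  {"dx":-0.003,"dy":0.005,"dz":-0.02,"wx":0,"wy":0,"wz":0,"hand":-1},
  {"dx":-0.003,"dy":0.005,"dz":-0.02,"wx":0,"wy":0,"wz":0,"hand":-1},
  {"dx":-0.003,"dy":0.005,"dz":-0.02,"wx":0,"wy":0,"wz":0,"hand":-1},
  {"dx":-0.003,"dy":0.005,"dz":-0.02,"wx":0,"wy":0,"wz":0,"hand":-1},
  {"dx":-0.003,"dy":0.005,"dz":-0.02,"wx":0,"wy":0,"wz":0,"hand":-1},
])

```text
clock: 18.15
eef_pos: [0.5634, -0.2465, 0.0595]
tool_rot: [2.45, 1.96, 0.001]
contact_force: [-2.8, 1.3, 12.2]
grip_width: 0.0188
```

Run:
```python
from h import *
import pickle
o=bot.get_obs();print(o["eef_pos"].round(4),o["contact_force"].round(1),o["moment"].round(3))
t=o["eef_pos"]
L=np.array([np.cos(np.radians(77.3)),np.sin(np.radians(77.3))]);xx=np.array([L[1],-L[0]]);og=np.array([.5636,-.2440])
for n,r in(("top",(180,250,385,465)),("side",(120,190,310,390))):
    c=cam(n);cv2.imwrite(f"pics/{n}4.png",cv2.resize(c["image"][r[0]:r[1],r[2]:r[3]],None,fx=8,fy=8,interpolation=cv2.INTER_CUBIC))
    W=world(c);H,S,V=cv2.split(cv2.cvtColor(c["image"],cv2.COLOR_BGR2HSV))
    B=W[...,:2]-og;x=B@xx*1000;y=B@L*1000;Z=W[...,2]*1000
    b=(c["z_map"]>0)&(S>100)&(((H>105)&(H<130)))&(abs(x)<30)&(abs(y)<55)&(Z>50)
    print(n,"blue",b.sum(),"zmax",Z[b].max() if b.any() else 0)
    b=(c["z_map"]>0)&(S>100)&(H>10)&(H<32)&(abs(x)<7)&(y>38)&(y<50)&(Z>50)
    print(n,"cap",b.sum(),np.percentile(Z[b],[50,90,100]) if b.any() else 0, y[b].max() if b.any() else 0)
```

```text
[ 0.5634 -0.2465  0.0595] [-2.8  1.3 12.2] [ 0.113  0.507 -0.032]
top blue 0 zmax 0
top cap 9 [73.38917548 80.00561364 81.81151023] 39.851082666429356
side blue 35 zmax 93.74918533109081
side cap 12 [75.17258212 79.99004106 82.19701752] 42.285452746083024
```

View pics/side4.png

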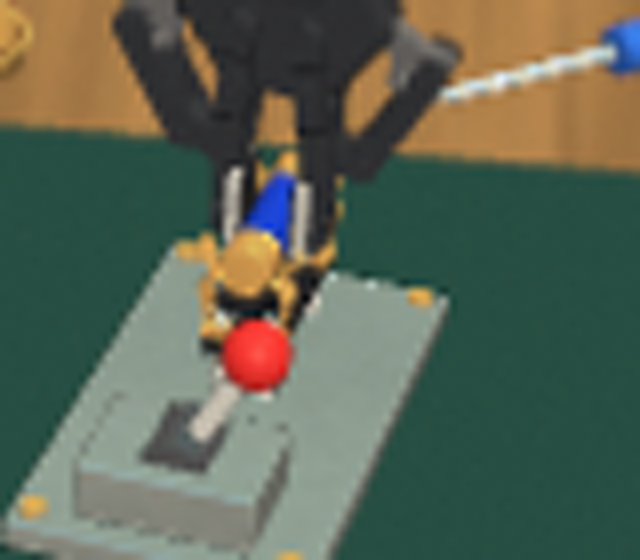

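View pics/top4.png

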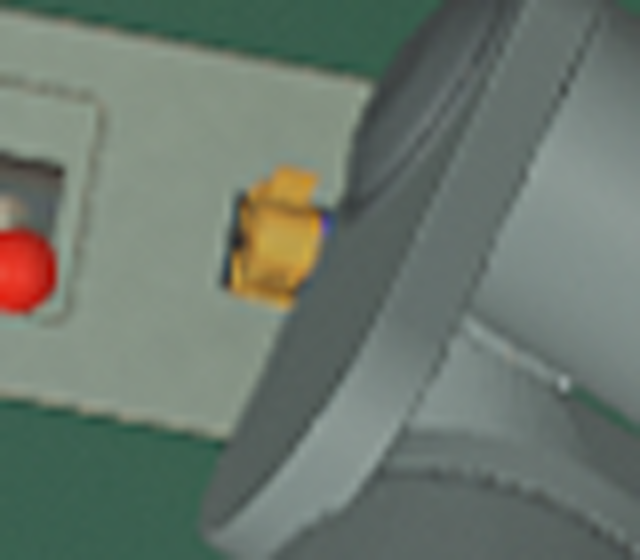

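Request:
drive_tool([
  {"dx":-0.006,"dy":0.004,"dz":-0.005,"wx":0,"wy":0,"wz":0,"hand":-1},
  {"dx":-0.006,"dy":0.004,"dz":-0.01,"wx":0,"wy":0,"wz":0,"hand":-1},
  {"dx":-0.006,"dy":0.004,"dz":-0.015,"wx":0,"wy":0,"wz":0,"hand":-1},
  {"dx":-0.006,"dy":0.004,"dz":-0.02,"wx":0,"wy":0,"wz":0,"hand":-1},
  {"dx":-0.006,"dy":0.004,"dz":-0.02,"wx":0,"wy":0,"wz":0,"hand":-1},
  {"dx":-0.006,"dy":0.004,"dz":-0.02,"wx":0,"wy":0,"wz":0,"hand":-1},
  {"dx":-0.006,"dy":0.004,"dz":-0.02,"wx":0,"wy":0,"wz":0,"hand":-1},
  {"dx":-0.006,"dy":0.004,"dz":-0.02,"wx":0,"wy":0,"wz":0,"hand":-1},
])

```text
clock: 19.05
eef_pos: [0.5631, -0.2461, 0.0572]
tool_rot: [2.45, 1.96, 0.002]
contact_force: [-0.8, 0.6, 8.0]
grip_width: 0.0192
```

Request:
drive_tool([
  {"dx":0,"dy":0,"dz":-0.005,"wx":0,"wy":0,"wz":0,"hand":-1},
  {"dx":0,"dy":0,"dz":-0.01,"wx":0,"wy":0,"wz":0,"hand":-1},
  {"dx":0,"dy":0,"dz":-0.015,"wx":0,"wy":0,"wz":0,"hand":-1},
  {"dx":0,"dy":0,"dz":-0.02,"wx":0,"wy":0,"wz":0,"hand":-1},
  {"dx":0,"dy":0,"dz":-0.02,"wx":0,"wy":0,"wz":0,"hand":-1},
  {"dx":0,"dy":0,"dz":-0.02,"wx":0,"wy":0,"wz":0,"hand":-1},
  {"dx":0,"dy":0,"dz":-0.02,"wx":0,"wy":0,"wz":0,"hand":-1},
  {"dx":0,"dy":0,"dz":-0.02,"wx":0,"wy":0,"wz":0,"hand":-1},
])

```text
clock: 19.85
eef_pos: [0.5622, -0.2454, 0.0536]
tool_rot: [2.452, 1.961, 0.001]
contact_force: [3.5, -2.8, 1.3]
grip_width: 0.0191
```

Request:
drive_tool([
  {"dx":0.006,"dy":-0.006,"dz":-0.004,"wx":0,"wy":0,"wz":0,"hand":-1},
  {"dx":0.006,"dy":-0.006,"dz":-0.008,"wx":0,"wy":0,"wz":0,"hand":-1},
  {"dx":0.006,"dy":-0.006,"dz":-0.012,"wx":0,"wy":0,"wz":0,"hand":-1},
  {"dx":0.006,"dy":-0.006,"dz":-0.015,"wx":0,"wy":0,"wz":0,"hand":-1},
  {"dx":0.006,"dy":-0.006,"dz":-0.015,"wx":0,"wy":0,"wz":0,"hand":-1},
  {"dx":0.006,"dy":-0.006,"dz":-0.015,"wx":0,"wy":0,"wz":0,"hand":-1},
  {"dx":0.006,"dy":-0.006,"dz":-0.015,"wx":0,"wy":0,"wz":0,"hand":-1},
  {"dx":0.006,"dy":-0.006,"dz":-0.015,"wx":0,"wy":0,"wz":0,"hand":-1},
])

```text
clock: 20.65
eef_pos: [0.562, -0.2452, 0.051]
tool_rot: [-2.453, -1.962, -0.0]
contact_force: [5.7, -1.3, -1.6]
grip_width: 0.0189
```

Request:
drive_tool([
  {"dx":0.006,"dy":-0.002,"dz":0,"wx":0,"wy":0,"wz":0,"hand":-1},
  {"dx":0.01,"dy":-0.002,"dz":-0.002,"wx":0,"wy":0,"wz":0,"hand":-1},
  {"dx":0.01,"dy":-0.002,"dz":-0.004,"wx":0,"wy":0,"wz":0,"hand":-1},
  {"dx":0.01,"dy":-0.002,"dz":-0.006,"wx":0,"wy":0,"wz":0,"hand":-1},
  {"dx":0.01,"dy":-0.002,"dz":-0.008,"wx":0,"wy":0,"wz":0,"hand":-1},
  {"dx":0.01,"dy":-0.002,"dz":-0.01,"wx":0,"wy":0,"wz":0,"hand":-1},
  {"dx":0.01,"dy":-0.002,"dz":-0.01,"wx":0,"wy":0,"wz":0,"hand":-1},
  {"dx":0.01,"dy":-0.002,"dz":-0.01,"wx":0,"wy":0,"wz":0,"hand":-1},
])

```text
clock: 21.45
eef_pos: [0.5626, -0.2453, 0.0503]
tool_rot: [-2.452, -1.962, 0.001]
contact_force: [1.9, 0.9, -4.7]
grip_width: 0.0188
```

Request:
drive_tool([
  {"dx":0.002,"dy":0,"dz":-0.002,"wx":0,"wy":0,"wz":0,"hand":-1},
  {"dx":0.004,"dy":0,"dz":-0.004,"wx":0,"wy":0,"wz":0,"hand":-1},
  {"dx":0.004,"dy":0,"dz":-0.006,"wx":0,"wy":0,"wz":0,"hand":-1},
  {"dx":0.004,"dy":0,"dz":-0.008,"wx":0,"wy":0,"wz":0,"hand":-1},
  {"dx":0.004,"dy":0,"dz":-0.01,"wx":0,"wy":0,"wz":0,"hand":-1},
  {"dx":0.004,"dy":0,"dz":-0.01,"wx":0,"wy":0,"wz":0,"hand":-1},
  {"dx":0.004,"dy":0,"dz":-0.01,"wx":0,"wy":0,"wz":0,"hand":-1},
  {"dx":0.004,"dy":0,"dz":-0.01,"wx":0,"wy":0,"wz":0,"hand":-1},
])

```text
clock: 22.25
eef_pos: [0.5631, -0.2456, 0.0495]
tool_rot: [-2.452, -1.962, 0.001]
contact_force: [-2.4, 1.4, -2.8]
grip_width: 0.019
```

Request:
drive_tool([
  {"dx":-0.002,"dy":0,"dz":-0.002,"wx":0,"wy":0,"wz":0,"hand":-1},
  {"dx":-0.003,"dy":0,"dz":-0.004,"wx":0,"wy":0,"wz":0,"hand":-1},
  {"dx":-0.003,"dy":0,"dz":-0.006,"wx":0,"wy":0,"wz":0,"hand":-1},
  {"dx":-0.003,"dy":0,"dz":-0.008,"wx":0,"wy":0,"wz":0,"hand":-1},
  {"dx":-0.003,"dy":0,"dz":-0.01,"wx":0,"wy":0,"wz":0,"hand":-1},
  {"dx":-0.003,"dy":0,"dz":-0.01,"wx":0,"wy":0,"wz":0,"hand":-1},
  {"dx":-0.003,"dy":0,"dz":-0.01,"wx":0,"wy":0,"wz":0,"hand":-1},
  {"dx":-0.003,"dy":0,"dz":-0.01,"wx":0,"wy":0,"wz":0,"hand":-1},
])

```text
clock: 23.05
eef_pos: [0.5632, -0.2456, 0.0494]
tool_rot: [-2.453, -1.963, 0.0]
contact_force: [-4.4, 4.3, 3.6]
grip_width: 0.019
```

The steep rise says it is home: z has stopped at 0.0494, and the force went from -4.7 to +3.6 N within about 1 mm. Releasing.

Request:
drive_tool([
  {"dx":0,"dy":0,"dz":0,"wx":0,"wy":0,"wz":0,"hand":1},
  {"dx":0,"dy":0,"dz":0,"wx":0,"wy":0,"wz":0,"hand":1},
  {"dx":0,"dy":0,"dz":0,"wx":0,"wy":0,"wz":0,"hand":1},
  {"dx":0,"dy":0,"dz":0,"wx":0,"wy":0,"wz":0,"hand":1},
  {"dx":0,"dy":0,"dz":0,"wx":0,"wy":0,"wz":0,"hand":1},
  {"dx":0,"dy":0,"dz":0,"wx":0,"wy":0,"wz":0,"hand":1},
  {"dx":0,"dy":0,"dz":0,"wx":0,"wy":0,"wz":0,"hand":1},
  {"dx":0,"dy":0,"dz":0,"wx":0,"wy":0,"wz":0,"hand":1},
])

```text
clock: 23.85
eef_pos: [0.5632, -0.2457, 0.0488]
tool_rot: [2.453, 1.963, 0.0]
contact_force: [-0.2, 0.2, -0.0]
grip_width: 0.0857
```

Request:
drive_tool([
  {"dx":0,"dy":0,"dz":0.1,"wx":0,"wy":0,"wz":0,"hand":1},
  {"dx":0,"dy":0,"dz":0.2,"wx":0,"wy":0,"wz":0,"hand":1},
  {"dx":0,"dy":0,"dz":0.35,"wx":0,"wy":0,"wz":0,"hand":1},
  {"dx":0,"dy":0,"dz":0.5,"wx":0,"wy":0,"wz":0,"hand":1},
  {"dx":0,"dy":0,"dz":0.65,"wx":0,"wy":0,"wz":0,"hand":1},
  {"dx":0,"dy":0,"dz":0.8,"wx":0,"wy":0,"wz":0,"hand":1},
  {"dx":0,"dy":0,"dz":0.9,"wx":0,"wy":0,"wz":0,"hand":1},
  {"dx":0,"dy":0,"dz":1,"wx":0,"wy":0,"wz":0,"hand":1},
])

```text
clock: 24.65
eef_pos: [0.5633, -0.2458, 0.1499]
tool_rot: [2.453, 1.962, 0.0]
contact_force: [-0.5, -0.6, -0.1]
grip_width: 0.0855
```

```bash
cat > chk.py <<'E'
from h import *
import sys
tag=sys.argv[1]
o=bot.get_obs();print(o["clock"],o["eef_pos"].round(4),o["contact_force"].round(1))
L=np.array([np.cos(np.radians(77.3)),np.sin(np.radians(77.3))]);xx=np.array([L[1],-L[0]]);og=np.array([.5636,-.2440])
for n,r in(("top",(170,245,365,465)),("side",(120,190,310,390))):
    c=cam(n);cv2.imwrite(f"pics/{n}{tag}.png",cv2.resize(c["image"][r[0]:r[1],r[2]:r[3]],None,fx=8,fy=8,interpolation=cv2.INTER_CUBIC)[:,:800])
    W=world(c);H,S,V=cv2.split(cv2.cvtColor(c["image"],cv2.COLOR_BGR2HSV))
    B=W[...,:2]-og;x=B@xx*1000;y=B@L*1000;Z=W[...,2]*1000
    b=(c["z_map"]>0)&(S>100)&(H>105)&(H<130)&(abs(x)<30)&(abs(y)<55)&(Z>50)
    if b.any(): print(n,"blue",b.sum(),"x",x[b].min().round(1),x[b].max().round(1),"y",y[b].mean().round(1),"z",np.percentile(Z[b],[10,50,95]).round(1))
    for s in(-1,1):
        b=(c["z_map"]>0)&(S>100)&(H>10)&(H<32)&(abs(x)<5)&(y*s>26)&(y*s<46)&(Z>55)
        if b.any(): print(n,"cap",s,b.sum(),np.percentile(Z[b],[20,50,90]).round(1))
    b=(c["z_map"]>0)&(S>180)&((H<5)|(H>175))&(abs(x)<60)&(abs(y-110)<30)&(Z>40)
    if b.any(): print(n,"knob x",x[b].mean().round(1),"y",y[b].mean().round(1),"zmax",Z[b].max().round(1))
E
python3 chk.py 5
```

```text
24.65 [ 0.5633 -0.2458  0.1499] [-0.5 -0.6 -0.1]
top blue 84 x -9.7 9.4 y 8.3 z [66.1 69.8 73.9]
top cap 1 28 [68.7 71.2 74. ]
top knob x -25.1 y 108.9 zmax 101.2
side blue 43 x -10.1 7.6 y -0.7 z [64.9 69.5 72.5]
side cap -1 7 [70.1 71.4 72.8]
side cap 1 22 [60.8 66.5 71.2]
side knob x -27.5 y 115.2 zmax 97.6
```

View pics/side5.png

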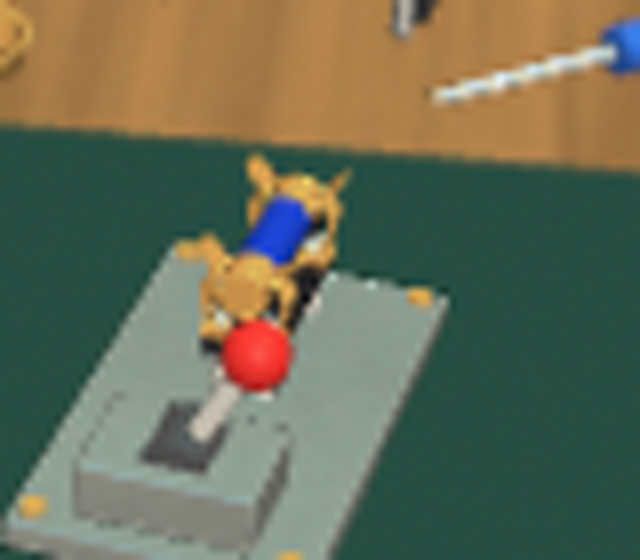

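The side crop shows the fuse seated in both clips: blue barrel at (280,230), caps at (250,280) and (305,190), inside the spring fingers. The axis is at about 62.5 mm and level, so it is home. The lever is next: knob at block x ≈ -26, y ≈ 110, z ≈ 84 mm.

Request:
drive_tool([
  {"dx":-0.06,"dy":0.12,"dz":0,"wx":0,"wy":0,"wz":0,"hand":-1},
  {"dx":-0.12,"dy":0.25,"dz":0,"wx":0,"wy":0,"wz":0,"hand":-1},
  {"dx":-0.18,"dy":0.37,"dz":0,"wx":0,"wy":0,"wz":0,"hand":-1},
  {"dx":-0.24,"dy":0.5,"dz":0,"wx":0,"wy":0,"wz":0,"hand":-1},
  {"dx":-0.3,"dy":0.62,"dz":0,"wx":0,"wy":0,"wz":0,"hand":-1},
  {"dx":-0.36,"dy":0.75,"dz":0,"wx":0,"wy":0,"wz":0,"hand":-1},
  {"dx":-0.42,"dy":0.87,"dz":0,"wx":0,"wy":0,"wz":0,"hand":-1},
  {"dx":-0.46,"dy":1,"dz":0,"wx":0,"wy":0,"wz":0,"hand":-1},
])

```text
clock: 25.55
eef_pos: [0.5167, -0.1447, 0.1488]
tool_rot: [2.453, 1.963, 0.0]
contact_force: [-0.5, -0.1, -0.3]
grip_width: -0.0
```

Request:
drive_tool([
  {"dx":0,"dy":0.12,"dz":0,"wx":0,"wy":0,"wz":0,"hand":-1},
  {"dx":0,"dy":0.25,"dz":-0.1,"wx":0,"wy":0,"wz":0,"hand":-1},
  {"dx":0,"dy":0.25,"dz":-0.2,"wx":0,"wy":0,"wz":0,"hand":-1},
  {"dx":0,"dy":0.25,"dz":-0.35,"wx":0,"wy":0,"wz":0,"hand":-1},
  {"dx":0,"dy":0.25,"dz":-0.5,"wx":0,"wy":0,"wz":0,"hand":-1},
  {"dx":0,"dy":0.25,"dz":-0.65,"wx":0,"wy":0,"wz":0,"hand":-1},
  {"dx":0,"dy":0.25,"dz":-0.78,"wx":0,"wy":0,"wz":0,"hand":-1},
  {"dx":0,"dy":0.25,"dz":-0.78,"wx":0,"wy":0,"wz":0,"hand":-1},
])

```text
clock: 26.35
eef_pos: [0.5155, -0.1203, 0.068]
tool_rot: [-2.45, -1.959, 0.003]
contact_force: [-0.9, 0.3, 0.4]
grip_width: -0.0001
```

```bash
python3 chk.py 6
```

```text
26.35 [ 0.5155 -0.1203  0.068 ] [-0.9  0.3  0.4]
top blue 147 x -9.8 9.5 y -1.0 z [64.9 69.9 73.3]
top cap -1 24 [70.3 71.7 73.4]
top cap 1 32 [67.2 71.8 73.9]
side blue 1 x 8.3 8.3 y 8.4 z [65.5 65.5 65.5]
side cap 1 22 [59.5 67.  71.8]
side knob x -27.5 y 115.2 zmax 97.9
```

View pics/side6.png

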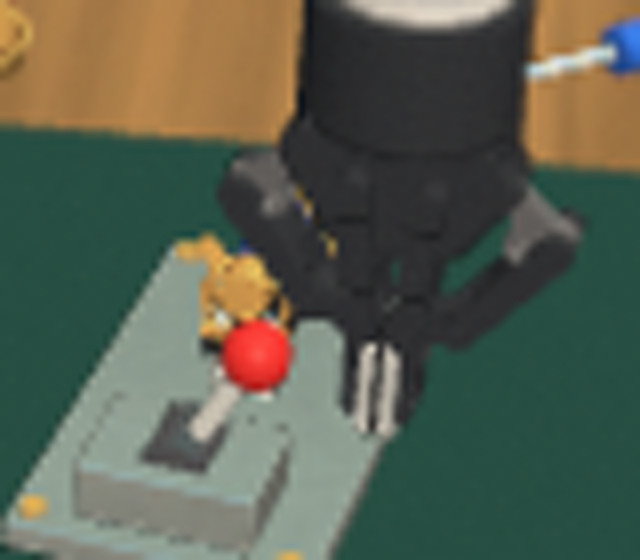

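The fingers at (385,390) are on the robot side of the red knob at (257,355), and both cap tops are level at about 73.5 mm. Pushing along the block's +x.

Request:
drive_tool([
  {"dx":0.06,"dy":-0.013,"dz":0,"wx":0,"wy":0,"wz":0,"hand":-1},
  {"dx":0.12,"dy":-0.027,"dz":0,"wx":0,"wy":0,"wz":0,"hand":-1},
  {"dx":0.18,"dy":-0.04,"dz":0,"wx":0,"wy":0,"wz":0,"hand":-1},
  {"dx":0.24,"dy":-0.053,"dz":0,"wx":0,"wy":0,"wz":0,"hand":-1},
  {"dx":0.3,"dy":-0.067,"dz":0,"wx":0,"wy":0,"wz":0,"hand":-1},
  {"dx":0.36,"dy":-0.08,"dz":0,"wx":0,"wy":0,"wz":0,"hand":-1},
  {"dx":0.42,"dy":-0.095,"dz":0,"wx":0,"wy":0,"wz":0,"hand":-1},
  {"dx":0.48,"dy":-0.11,"dz":0,"wx":0,"wy":0,"wz":0,"hand":-1},
])

```text
clock: 27.25
eef_pos: [0.5658, -0.1319, 0.0707]
tool_rot: [2.453, 1.963, 0.0]
contact_force: [-1.2, 0.4, 1.3]
grip_width: -0.0003
```

```bash
python3 chk.py 7
```

```text
27.25 [ 0.5658 -0.1319  0.0707] [-1.2  0.4  1.3]
top cap -1 25 [70.3 71.5 73.4]
side knob x 3.1 y 115.9 zmax 102.6
```

View pics/side7.png

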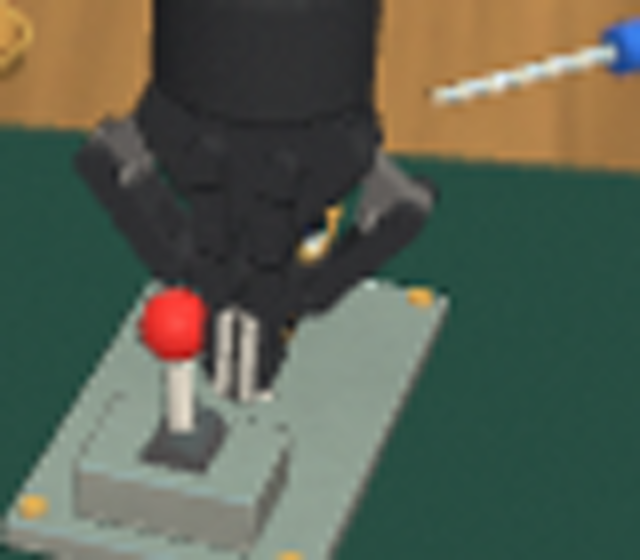

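The crop shows the knob at (173,325), now just past upright, with the fingers behind it. Continuing.

Request:
drive_tool([
  {"dx":0.04,"dy":-0.01,"dz":0,"wx":0,"wy":0,"wz":0,"hand":-1},
  {"dx":0.08,"dy":-0.02,"dz":0,"wx":0,"wy":0,"wz":0,"hand":-1},
  {"dx":0.12,"dy":-0.03,"dz":0,"wx":0,"wy":0,"wz":0,"hand":-1},
  {"dx":0.16,"dy":-0.035,"dz":0,"wx":0,"wy":0,"wz":0,"hand":-1},
  {"dx":0.19,"dy":-0.04,"dz":0,"wx":0,"wy":0,"wz":0,"hand":-1},
  {"dx":0.21,"dy":-0.045,"dz":0,"wx":0,"wy":0,"wz":0,"hand":-1},
  {"dx":0.22,"dy":-0.05,"dz":0,"wx":0,"wy":0,"wz":0,"hand":-1},
  {"dx":0.22,"dy":-0.05,"dz":0,"wx":0,"wy":0,"wz":0,"hand":-1},
])

```text
clock: 28.15
eef_pos: [0.5872, -0.1366, 0.0706]
tool_rot: [-2.453, -1.962, 0.0]
contact_force: [-1.2, -0.2, -0.9]
grip_width: 0.0003
```

```bash
python3 chk.py 8
```

```text
28.15 [ 0.5872 -0.1366  0.0706] [-1.2 -0.2 -0.9]
top blue 7 x -22.0 2.5 y -1.6 z [ 67.6  72.1 344.5]
top cap -1 25 [70.  71.3 73.6]
side blue 20 x -3.9 7.6 y -2.8 z [68.5 70.1 72.2]
side cap -1 5 [71.4 71.7 72.1]
side cap 1 2 [57.4 57.4 57.4]
side knob x 24.2 y 116.2 zmax 97.5
```

Request:
drive_tool([
  {"dx":0.01,"dy":-0.002,"dz":0,"wx":0,"wy":0,"wz":0,"hand":-1},
  {"dx":0.02,"dy":-0.004,"dz":0,"wx":0,"wy":0,"wz":0,"hand":-1},
  {"dx":0.03,"dy":-0.007,"dz":0,"wx":0,"wy":0,"wz":0,"hand":-1},
  {"dx":0.03,"dy":-0.007,"dz":0,"wx":0,"wy":0,"wz":0,"hand":-1},
  {"dx":0.03,"dy":-0.007,"dz":0,"wx":0,"wy":0,"wz":0,"hand":-1},
  {"dx":0.03,"dy":-0.007,"dz":0,"wx":0,"wy":0,"wz":0,"hand":-1},
  {"dx":0.03,"dy":-0.007,"dz":0,"wx":0,"wy":0,"wz":0,"hand":-1},
  {"dx":0.03,"dy":-0.007,"dz":0,"wx":0,"wy":0,"wz":0,"hand":-1},
])

```text
clock: 29.05
eef_pos: [0.5877, -0.1368, 0.0705]
tool_rot: [-2.448, -1.96, 0.007]
contact_force: [-11.9, 2.9, 6.7]
grip_width: -0.0001
```

At the end stop: force up to 12 N with no further travel. Backing off and lifting clear.

Request:
drive_tool([
  {"dx":-0.06,"dy":0.013,"dz":0,"wx":0,"wy":0,"wz":0,"hand":-1},
  {"dx":-0.15,"dy":0.03,"dz":0,"wx":0,"wy":0,"wz":0,"hand":-1},
  {"dx":-0.28,"dy":0.06,"dz":0,"wx":0,"wy":0,"wz":0,"hand":-1},
  {"dx":-0.42,"dy":0.09,"dz":0,"wx":0,"wy":0,"wz":0,"hand":-1},
  {"dx":-0.5,"dy":0.11,"dz":0.1,"wx":0,"wy":0,"wz":0,"hand":-1},
  {"dx":-0.6,"dy":0.13,"dz":0.3,"wx":0,"wy":0,"wz":0,"hand":-1},
  {"dx":-0.7,"dy":0.15,"dz":0.5,"wx":0,"wy":0,"wz":0,"hand":-1},
  {"dx":-0.8,"dy":0.17,"dz":0.7,"wx":0,"wy":0,"wz":0,"hand":-1},
])

```text
clock: 29.85
eef_pos: [0.5099, -0.1205, 0.1418]
tool_rot: [2.452, 1.962, 0.001]
contact_force: [0.5, -1.1, 0.3]
grip_width: 0.0003
```

Request:
drive_tool([
  {"dx":-0.05,"dy":0.1,"dz":0.1,"wx":0,"wy":0,"wz":0,"hand":-1},
  {"dx":-0.1,"dy":0.2,"dz":0.2,"wx":0,"wy":0,"wz":0,"hand":-1},
  {"dx":-0.15,"dy":0.3,"dz":0.3,"wx":0,"wy":0,"wz":0,"hand":-1},
  {"dx":-0.2,"dy":0.45,"dz":0.4,"wx":0,"wy":0,"wz":0,"hand":-1},
  {"dx":-0.25,"dy":0.6,"dz":0.5,"wx":0,"wy":0,"wz":0,"hand":-1},
  {"dx":-0.3,"dy":0.75,"dz":0.6,"wx":0,"wy":0,"wz":0,"hand":-1},
  {"dx":-0.3,"dy":0.85,"dz":0.7,"wx":0,"wy":0,"wz":0,"hand":-1},
  {"dx":-0.3,"dy":0.9,"dz":0.7,"wx":0,"wy":0,"wz":0,"hand":-1},
])

```text
clock: 30.65
eef_pos: [0.4812, -0.0298, 0.2127]
tool_rot: [2.45, 1.962, 0.003]
contact_force: [0.3, -0.5, -0.4]
grip_width: 0.0002
```

```bash
python3 chk.py 9
python3 - <<'E'
from h import *
c=cam("side");cv2.imwrite("pics/side_full9.png",c["image"])
E
```

```text
30.65 [ 0.4812 -0.0298  0.2127] [ 0.3 -0.5 -0.4]
top blue 146 x -10.0 9.5 y -0.9 z [65.6 69.8 73.5]
top cap -1 25 [70.3 71.8 73.5]
top cap 1 29 [69.2 72.3 74. ]
top knob x 26.1 y 109.2 zmax 98.8
side blue 44 x -10.4 7.0 y -0.9 z [64.8 68.7 71.9]
side cap -1 5 [70.4 71.  73.9]
side cap 1 20 [60.2 68.7 72. ]
side knob x 23.4 y 115.7 zmax 97.2
```

View pics/top9.png

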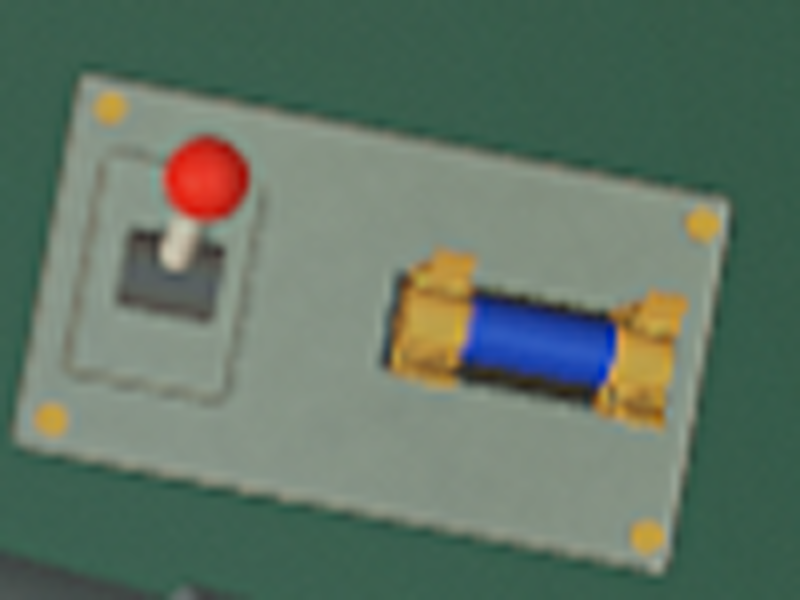

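View pics/side_full9.png

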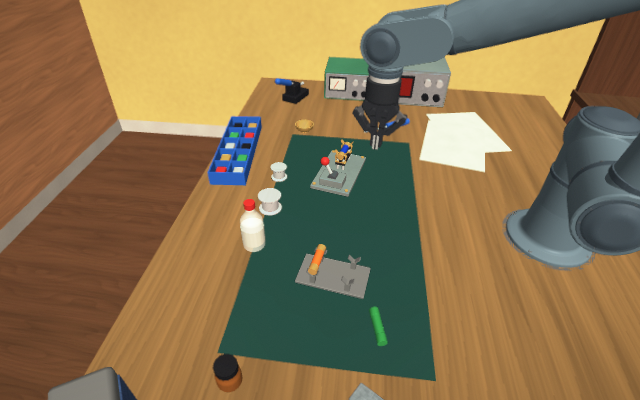

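The top crop shows the fuse in both clips (barrel at (540,340)) and the knob thrown to +x at (207,178). In the full side view the orange fuse is still in the rack at (317,260), and the spools and bottle are standing. The arm is clear, so I'm handing in.

```bash
python3 -c "
from rig import bot
print(bot.sign_off())"
```

```text
the job is handed in; nothing more can be done
None
```

The blue fuse is seated in both clips of the test block, and the red lever is thrown over to its stop. I handed the job in at about 31 s of the 62 s allowed; no verdict is reported.

- **Pressing in:** the push peaked at about 12 N in the end-of-call readings, above the 8–10 N expected, because the fuse was slightly off-centre across the clips and I corrected it on the way. Past the lips the springs pulled it down. I stopped at about +4 N, when the resistance rose steeply, then let go.
- **Fuse, last check:** both cap tops are level at about 73.5–74 mm in the top view, so the axis is at about 63 mm. It is centred across the clips to about 0.3 mm by the top camera and about 1.7 mm by the side camera, which is the less reliable of the two here. The finger angles could not be read directly.
- **Lever, last check:** the knob moved from block x of about -25 mm to +26 mm, which is close to 1.0 rad. The force rose to 12 N at the stop.
- **Rest of the scene:** the orange fuse is still in the rack, and the spools and flux bottle are standing. The arm is clear of everything, with no contact force beyond sensor noise.

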